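# Tip used lens blocks from lipped trays into the reclaim tank

### The arm

A 7-joint arm with a two-finger parallel gripper is mounted at the origin on the work surface. World frame = base frame: x ahead of the robot, y to its left, z up, the work surface at z = 0. Lengths are in m, angles in degrees, forces in N, time in s.
With the tool pointing down it reaches from about 0.425 to 0.875 m from the base axis. Payload 4.7 kg.
Tool frame: the origin (TCP) lies midway between the tips of the shut fingers; the grasp point (between the pads) lies 19 mm behind it; z points along the fingers, y is the direction in which the jaws open and shut (so a half turn about z gives the same grasp; the last joint's range is limited). The gripper opens to 87 mm and grips with 3 to 60 N. Pads are 19 mm wide; open, the fingers measure 117 mm over their backs; the gripper's body (75 mm by 190 mm) begins 51 mm behind the grasp point.
Start: joints at [71.052, 18.392, -4.016, 83.108, 1.295, 78.541, -3.26], TCP at [0.22, -0.612, 0.223] pointing down, gripper open.
Joint ranges: [-163.93, 163.93], [-17.29, 119.83], [-79.2, 71.16], [3.27, 140.29], [-89.18, 269.18], [5.43, 117.66], [-154.24, 154.24]. Speed limits (degrees/s): [147.25, 147.25, 180, 180, 180, 180, 180].

### API

Orientations are given as [roll, pitch, yaw] about the fixed x, y, z axes, in that order (R = Rz(yaw) Ry(pitch) Rx(roll)).
In Python, from cell import env gives the robot as it stands. The module is installed in compiled form; this text tells all that it offers.
- The arm moves only by the tool servo_tool, never from a script. Its argument "plan" is a list of rows, each a list of 3 entries, a list of its own where there are three numbers: the opening, from 0 (shut) to 1 (fully open), then the shift along the tool's x, y, z in cm, then the turn, a rotation vector about the tool's x, y, z in degrees. A call has 1 to 20 rows; each row shifts and turns the pose as measured when the row begins, along the tool's axes as they then stand; what a row does not reach is not made up. A row lasts 1/12 s, in which the tool goes at most 41.7 mm and 7.16 degrees, less where a joint would pass 70% of its speed; a pose out of reach is approached as far as the arm can. A call is refused whole if a number of a shift passes 4.17 or a number of a turn 7.16, either way. A call with a gripper value outside its range is refused whole. The fingers move at their own pace and stop on an object; "force" is the grip in N (left out, the last holds). Time passes only in rows, so rows that do not move let the fingers close. It gives the time, the measured TCP pose, the force and the opening at its end, in the units of the state.
- env.get_obs(): the state, without advancing time (a new reading comes with each control period).
- env.read_camera(name): name is "scene" or "top" or "wrist"; returns a dict with "image" (384x512x3 uint8, blue, green, red), "fx", "fy", "cx", "cy" (pixels), "k1" (the pictures are not rectified: a ray, as slopes to the right and down, at radius r is drawn at 1 + k1 r^2 times it, then the intrinsics apply), "rvec" (rotation vector, rad) and "tvec" (3), from world to camera coordinates, as OpenCV has them; the wrist camera has in their place "T_tool_cam" (4x4, takes a point from camera to tool coordinates, whose origin is the TCP and whose axes are the flange's). Camera axes: x right, y down, z forward; pixel columns grow to the right and rows downward; lengths in m; the calibration is good to about 2 mm. A picture is of the moment at which its call begins: read the wrist's pose just before it. There is no depth.
- env.sign_off(): hands the job in, once; it reports no verdict.
The state is a dict: "time_s": time; "qpos": joint angles; "joint_velocities": joint speeds; "effort": joint torques, N m; "tool_pos": TCP position; "tool_rot": TCP orientation; "force": force on the tool from outside, world axes, zero at the start; "wrist_torque": the same for the moment, N m; "grip_width": finger opening in m.
Only numpy, scipy, OpenCV 4.12 (cv2) and the standard library are available. Lean on these libraries where they do the work, as an engineer would, in place of code of your own. Each camera call takes 0.05 s, during which the arm holds its last target. There are 200 camera calls.

### The job

Lift the cover plate off the pins of the reclaim tank and lay it flat on the bench clear of the tank. Empty every tray that holds blocks into the tank: bring the tray in roughly level, rest its lip just inside the mouth, only then tip it, and level it again before the lip leaves the mouth, so that no block ever lands on the bench or the mat. Stand each tray back upright on the rubber mat, and when all the blocks are in the tank seat the cover back down on its pins; leave the lens blank, dish and pliers where they are.

Things in the scene. Friction and masses are not known exactly. Their poses are not given: they have to be found in the camera images.
- tank: fixed reclaim tank, green painted metal with clear walls on its two x sides, 170 mm (its x) x 160 mm (its y) x 115 mm high, origin centre of underside. Flat top with the mouth in its middle. Inside 160 x 150 mm, floor at z 5 mm. Two upright steel pins, 8 mm diameter, 14 mm high with tapered tips, stand on the top plate 54 mm either side of the mouth's centre along the tank's y
- mouth (a point): centre of the tank's mouth, at the top surface of its top plate (115 mm above the bench). The mouth is 72 mm along x, 70 mm along y, axes as the tank
- cover: loose aluminium cover plate, 96 mm (x) x 130 mm (y) x 5 mm, 0.22 kg, two holes 13 mm wide at y = +54 and -54 mm that drop over the tank's pins. Origin: centre of its underside, z up. Black grip tab upright in the middle of its top: 56 mm along x, 12 mm thick along y, from z 5 to 47 mm. Starts on the tank over the mouth; seated, its origin is at the mouth point and its x lies along the tank's x (either way round)
- mat: fixed black rubber mat, 220 mm (x) x 330 mm (y) x 3 mm, origin centre of underside; the trays stand on it in a row along its y, lips towards its +x
- tray1: pressed steel tray, 54 mm wide, 0.16 kg, with a pouring lip; may hold 0 to 2 blocks in a row along x. Origin: centre line of its underside, z up, x towards the lip. Foot x -60 to 20, 36 mm wide, 14 mm high. Pan floor top at z 18 mm, x -65 to 55 mm, inside width 47 mm, side and back walls up to z 42 mm, front open. Stands on the mat
- lip1 (a point): middle of the pouring edge of tray1's lip, at (84.5, 0, 3.5) mm in the tray's frame. From the pan's open front (x 55 mm) the floor goes on as this lip, sloping down 22 degrees, 54 mm wide over its 8 mm high side cheeks
- tab1 (a point): place to grip tray1, at (-88, 0, 58) mm in the tray's frame, in the upright black grip tab behind the pan's back wall: 12 mm thick (tray's y), x -109 to -63 mm, z 15 to 75 mm
- tray2: pressed steel tray, 54 mm wide, 0.16 kg, with a pouring lip; may hold 0 to 2 blocks in a row along x. Origin: centre line of its underside, z up, x towards the lip. Foot x -60 to 20, 36 mm wide, 14 mm high. Pan floor top at z 18 mm, x -65 to 55 mm, inside width 47 mm, side and back walls up to z 42 mm, front open. Stands on the mat
- lip2 (a point): middle of the pouring edge of tray2's lip, at (84.5, 0, 3.5) mm in the tray's frame. From the pan's open front (x 55 mm) the floor goes on as this lip, sloping down 22 degrees, 54 mm wide over its 8 mm high side cheeks
- tab2 (a point): place to grip tray2, at (-88, 0, 58) mm in the tray's frame, in the upright black grip tab behind the pan's back wall: 12 mm thick (tray's y), x -109 to -63 mm, z 15 to 75 mm
- tray3: pressed steel tray, 54 mm wide, 0.16 kg, with a pouring lip; may hold 0 to 2 blocks in a row along x. Origin: centre line of its underside, z up, x towards the lip. Foot x -60 to 20, 36 mm wide, 14 mm high. Pan floor top at z 18 mm, x -65 to 55 mm, inside width 47 mm, side and back walls up to z 42 mm, front open. Stands on the mat
- lip3 (a point): middle of the pouring edge of tray3's lip, at (84.5, 0, 3.5) mm in the tray's frame. From the pan's open front (x 55 mm) the floor goes on as this lip, sloping down 22 degrees, 54 mm wide over its 8 mm high side cheeks
- tab3 (a point): place to grip tray3, at (-88, 0, 58) mm in the tray's frame, in the upright black grip tab behind the pan's back wall: 12 mm thick (tray's y), x -109 to -63 mm, z 15 to 75 mm
- block1: brass-coloured lens-holding block: disc 42 mm across and 13 mm high with a 24 mm wide, 5 mm high stub on top; origin centre of underside, z up (0.05 kg). If present, starts flat in tray1, at the back (x about -37 mm)
- block2: brass-coloured lens-holding block: disc 42 mm across and 13 mm high with a 24 mm wide, 5 mm high stub on top; origin centre of underside, z up (0.05 kg). If present, starts flat in tray1, in front (x about 9 mm)
- block3: brass-coloured lens-holding block: disc 42 mm across and 13 mm high with a 24 mm wide, 5 mm high stub on top; origin centre of underside, z up (0.05 kg). If present, starts flat in tray2, at the back (x about -37 mm)
- block4: brass-coloured lens-holding block: disc 42 mm across and 13 mm high with a 24 mm wide, 5 mm high stub on top; origin centre of underside, z up (0.05 kg). If present, starts flat in tray2, in front (x about 9 mm)
- block5: brass-coloured lens-holding block: disc 42 mm across and 13 mm high with a 24 mm wide, 5 mm high stub on top; origin centre of underside, z up (0.05 kg). If present, starts flat in tray3, at the back (x about -37 mm)
- block6: brass-coloured lens-holding block: disc 42 mm across and 13 mm high with a 24 mm wide, 5 mm high stub on top; origin centre of underside, z up (0.05 kg). If present, starts flat in tray3, in front (x about 9 mm)
- blank: blue lens blank, 70 mm disc, 14 mm high, bystander beyond the work
- dish: round white lens pad dish, 110 mm wide, 28 mm high, bystander
- pliers: steel pliers, 140 mm long, lying on the bench, bystander
Not all that is in view belongs to the job. There is more than one size of the cover; the job needs the middle-sized.

How it is judged:
By the outcome, as a careful person would: the job done as asked, in the order asked, and still so for the second after the job is handed in, with the robot touching nothing.
Of block1, block2, block3, block4, block5, block6 only 4 to 6 are there at a start; the rules pass over those that are not, and their reading is None.
At some moment in a run one of cover may be knocked a few centimetres aside while the robot is not near it.
It also fails if it takes over 210 s, if anything falls off the work surface, if the arm or the gripper's body presses on something with over 40 N, if the wrist force passes 120 N, or if a joint passes its speed limit or range.

## Working session

There is one attempt and no reset: what is moved stays moved. The work goes in short steps, Python scripts to look and compute and a tool call to move; the robot and the scene stay as the last step left them, time stands still between calls to the robot, and variables do not carry over. Pictures are saved under pics/ and viewed, about 12 in all and at most 16, crops included, and the job is handed in when it is done.

Besides the shell and the picture viewer there is one more tool, called after "Emit:" by a JSON object that holds its "method" and its "body". servo_tool: Moves the arm, as the interface text tells. Its arguments: {"type":"object","properties":{"plan":{"type":"array"},"force":{"type":"number"}},"required":["plan"]}

```bash
mkdir -p pics && ls && cat > h.py <<'E'
import numpy as np, cv2
from scipy.spatial.transform import Rotation as R
from cell import env
def cam(name, save=None):
    o=env.get_obs(); c=env.read_camera(name)
    if name=='wrist':
        T=np.eye(4);T[:3,:3]=R.from_euler('xyz',o['tool_rot'],degrees=True).as_matrix();T[:3,3]=o['tool_pos']
        M=np.linalg.inv(T@np.array(c['T_tool_cam']))
    else:
        M=np.eye(4);M[:3,:3]=cv2.Rodrigues(np.array(c['rvec'],float))[0];M[:3,3]=np.ravel(c['tvec'])
    c['M']=M
    if save: cv2.imwrite('pics/'+save+'.png',c['image'])
    return c
def pix(c,P):
    P=np.atleast_2d(P).astype(float);p=P@c['M'][:3,:3].T+c['M'][:3,3]
    s=p[:,:2]/p[:,2:];s=s*(1+c['k1']*(s**2).sum(1,keepdims=True))
    return s*[c['fx'],c['fy']]+[c['cx'],c['cy']]
def world(c,uv,z):
    uv=np.atleast_2d(uv).astype(float);d=(uv-[c['cx'],c['cy']])/[c['fx'],c['fy']];s=d.copy()
    for _ in range(20): s=d/(1+c['k1']*(s**2).sum(1,keepdims=True))
    r=np.c_[s,np.ones(len(s))]@c['M'][:3,:3];o=-c['M'][:3,:3].T@c['M'][:3,3]
    return o+r*((z-o[2])/r[:,2])[:,None]
def big(c,save,x0=0,y0=0,x1=512,y1=384,k=1.5):
    cv2.imwrite('pics/'+save+'.png',cv2.resize(c['image'][y0:y1,x0:x1],None,fx=k,fy=k,interpolation=cv2.INTER_CUBIC))
E
python3 - <<'E'
from h import *
o=env.get_obs();print(o)
for n in('top','scene'):
    c=cam(n); big(c,n+'0'); print(n,c['fx'],c['k1'],(-c['M'][:3,:3].T@c['M'][:3,3]).round(3))
E
```

```text
pics
{'time_s': 0.0, 'qpos': array([71.05273174, 18.43895268, -4.0167417 , 83.17525401,  1.29590929,
       78.53947408, -3.25788963]), 'joint_velocities': array([ 0.10434492, -0.0385391 , -0.03000661, -0.06623353, -0.03611888,
       -0.01260652, -0.02630336]), 'effort': array([ 2.78947664e-04, -4.91289496e+01, -4.03695619e-01, -3.12525773e+01,
       -6.38461090e-02,  4.36897378e-02,  1.69724290e-04]), 'tool_pos': array([ 0.21947444, -0.61124266,  0.2214598 ]), 'tool_rot': array([-1.79891617e+02,  6.21119336e-03,  1.97604719e+01]), 'force': array([-0.75119338,  0.5907775 ,  0.29535549]), 'wrist_torque': array([ 0.02197416, -0.01042215, -0.04851262]), 'grip_width': 0.08688996593835988}
top 422.47067372522866 -0.05748815054540272 [ 0.396 -0.012  1.416]
scene 353.88860038786817 -0.051503396765401006 [0.971 0.365 0.903]
```

View pics/top0.png

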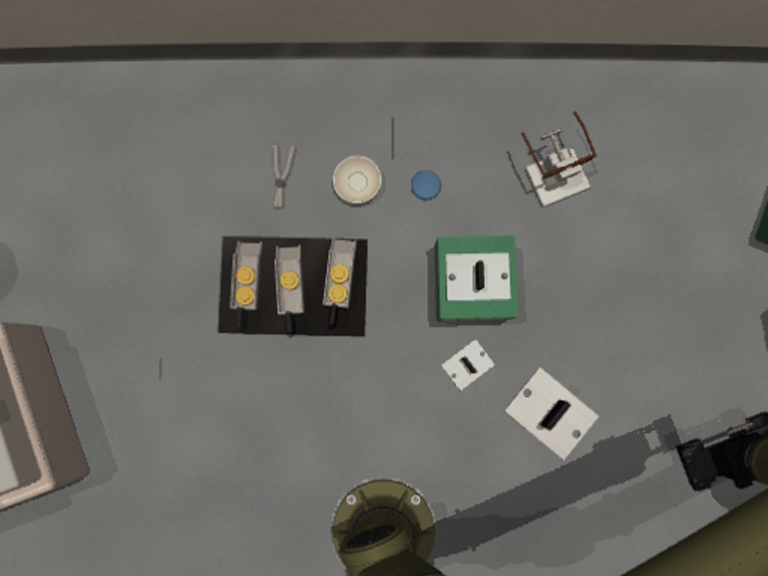

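View pics/scene0.png

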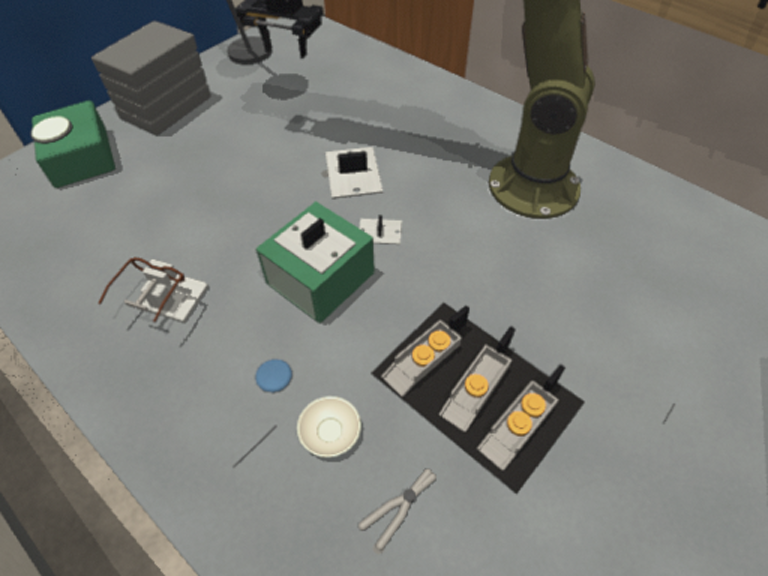

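The trays lie on the left of the top view and hold 2, 1 and 2 blocks, at about (245,285), (290,280) and (338,282). The tank, with the middle-sized cover on it, is at (478,277). The decoy covers are at (468,365) and (553,413), and the dish, blank and pliers sit beyond the work.

```bash
python3 - <<'E'
from h import *
c=cam('top'); im=c['image']; hsv=cv2.cvtColor(im,cv2.COLOR_BGR2HSV)
g=cv2.inRange(hsv,(50,90,40),(85,255,255))
def comps(m,mn,z,lab,roi=None):
    for k in cv2.findContours(m,cv2.RETR_EXTERNAL,cv2.CHAIN_APPROX_NONE)[0]:
        if cv2.contourArea(k)<mn: continue
        w=world(c,k[:,0,:],z)[:,:2]
        r=cv2.minAreaRect(w.astype(np.float32)*1000)
        print(lab,k[:,0,:].mean(0).round(),'ctr',np.round(r[0],1),'size',np.round(r[1],1),'ang',round(r[2],1))
comps(g,500,.115,'green')
wh=cv2.inRange(hsv,(0,0,170),(180,40,255))
comps(wh,200,.120,'white')
br=cv2.inRange(hsv,(12,110,120),(35,255,255)); comps(br,30,.036,'brass')
dark=cv2.inRange(im,(0,0,0),(45,45,45)); 
comps(dark[150:240,140:250].copy()*0+0 if 0 else dark,20,.12,'dark')
big(c,'top_tr',140,150,350,320,3.8)
E
```

```text
green [318. 185.] ctr [ 542.9 -194.5] size [167.  159.4] ang 1.2
white [368. 275.] ctr [ 265.1 -342.1] size [153.9 113.4] ang 50.0
white [312. 243.] ctr [ 363.7 -172. ] size [63.7 86.3] ang 36.6
white [318. 184.] ctr [ 544.3 -195.5] size [ 93.3 127.4] ang 0.0
white [376. 126.] ctr [ 730.2 -376.9] size [ 35.3 106.3] ang 22.5
brass [163. 197.] ctr [510.4 305.8] size [39.8 36.5] ang 1.2
brass [192. 186.] ctr [545.2 207.2] size [36.7 36.4] ang 0.8
brass [163. 183.] ctr [555.1 305. ] size [36.5 40.1] ang 0.0
brass [225. 189.] ctr [538.6  98.4] size [40.2 83.2] ang 86.2
dark [259. 361.] ctr [ 20.8 -15. ] size [151.  209.6] ang 0.1
dark [464. 357.] ctr [  17.3 -637.3] size [ 19.7 345. ] ang 28.7
dark [487. 303.] ctr [ 167.2 -714. ] size [137.7 206.9] ang 19.3
dark [370. 276.] ctr [ 263.  -347.9] size [22.2 66.8] ang 50.2
dark [319. 183.] ctr [ 545.7 -197.4] size [53.  15.2] ang 3.0
dark [196. 191.] ctr [523.5 186. ] size [300.2 198.3] ang 88.8
dark [509. 150.] ctr [ 657.6 -799.5] size [23.1 83.9] ang 86.4
dark [434.  34.] ctr [1036.9 -585.6] size [509.   27.3] ang 89.9
dark [304.  32.] ctr [1037.1 -153.1] size [20.5 90.2] ang 0.2
dark [91. 34.] ctr [1036.5  538.6] size [615.6  25.9] ang 89.9
```

View pics/top_tr.png

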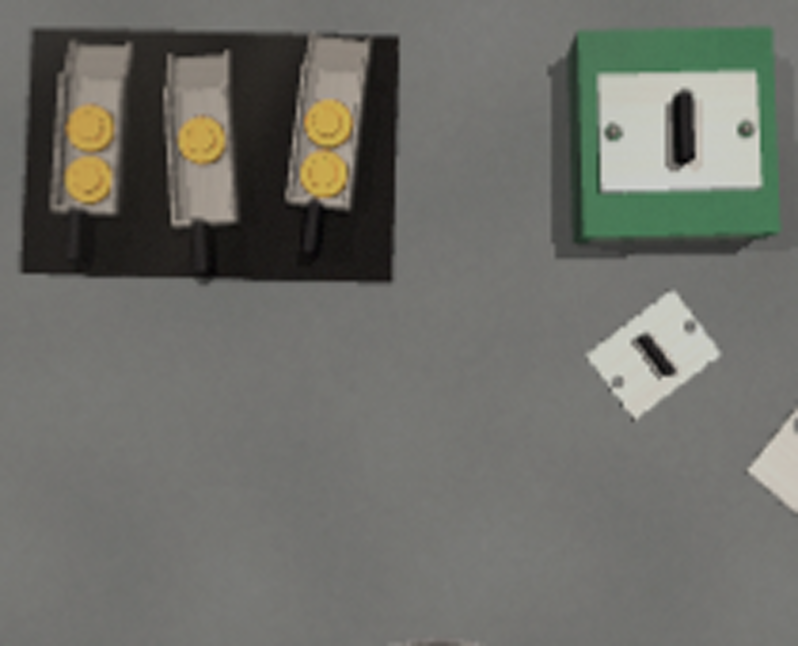

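Emit:
{"method": "servo_tool", "body": {"plan": [[0.55, [2.5, -1.6, 0], [0, 0, 0]], [0.55, [2.5, -1.6, 0], [0, 0, 0]], [0.55, [2.5, -1.6, 0], [0, 0, 0]], [0.55, [2.5, -1.6, 0], [0, 0, 0]], [0.55, [2.5, -1.6, 0], [0, 0, 0]], [0.55, [2.5, -1.6, 0], [0, 0, 0]], [0.55, [2.5, -1.6, 0], [0, 0, 0]], [0.55, [2.5, -1.6, 0], [0, 0, 0]], [0.55, [2.5, -1.6, 0], [0, 0, 0]], [0.55, [2.5, -1.6, 0], [0, 0, 0]], [0.55, [2.5, -1.6, 0], [0, 0, 0]], [0.55, [2.5, -1.6, 0], [0, 0, 0]], [0.55, [2.5, -1.6, 0], [0, 0, 0]], [0.55, [2.5, -1.6, 0], [0, 0, 0]], [0.55, [2.5, -1.6, 0], [0, 0, 0]], [0.55, [0, 0, 0], [0, 0, 6.5]], [0.55, [0, 0, 0], [0, 0, 6.5]], [0.55, [0, 0, 0], [0, 0, 6.0]], [0.55, [0, 0, 0], [0, 0, 0]]]}}

```text
time_s: 1.73
tool_pos: [0.5001, -0.2385, 0.2134]
tool_rot: [-179.5, 0.6, -0.2]
force: [-1.3, -0.3, 0.4]
grip_width: 0.0475
```

Emit:
{"method": "servo_tool", "body": {"plan": [[0.55, [2.2, -2.1, -0.5], [0, 0, 0]], [0.55, [2.2, -2.1, -0.5], [0, 0, 0]], [0.55, [0, 0, 0], [0, 0, 0]]]}}

```text
time_s: 1.98
tool_pos: [0.5437, -0.1976, 0.2225]
tool_rot: [-179.5, 0.7, 0.0]
force: [0.4, 0.6, 0.9]
grip_width: 0.0479
```

```bash
python3 - <<'E'
from h import *
c=cam('wrist'); o=env.get_obs(); print(o['tool_pos'],o['tool_rot'],o['qpos'].round(1))
print(c['T_tool_cam'])
for p in ([.544,-.1955,.162],[.544,-.1955+.054,.129],[.544,-.1955-.054,.129]): print(pix(c,p)*1.5)
big(c,'w1')
E
```

```text
[ 0.5417767  -0.19996494  0.22204532] [-1.79597482e+02  8.27534234e-01 -9.71161537e-02] [ 37.8  11.7 -23.   92.4   4.5  77.8 -76. ]
[[-1.59214713e-03 -9.54102488e-01 -2.99476055e-01  8.23489976e-02]
 [ 9.99998680e-01 -1.61604403e-03 -1.67871195e-04  5.40430299e-06]
 [-3.23800166e-04 -2.99475927e-01  9.54103802e-01 -1.62280816e-01]
 [ 0.00000000e+00  0.00000000e+00  0.00000000e+00  1.00000000e+00]]
[[381.54661012 303.59088815]]
[[296.69190077 284.89914538]]
[[468.1986992  285.09397279]]
```

View pics/w1.png

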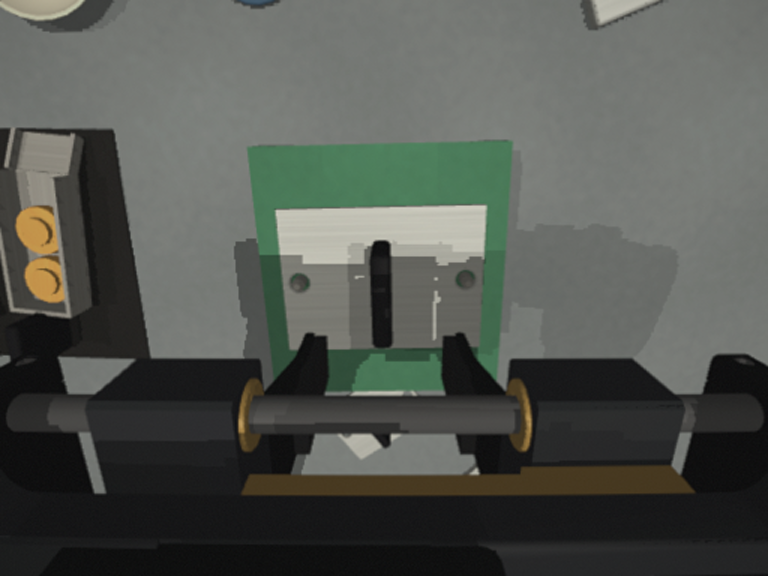

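The wrist view shows the tab at (381, 243–345) and the pins at (300,282) and (466,279). That is close to what I predicted.

```bash
cat >> h.py <<'E'
def togo(t):
    "world target TCP -> shift in tool axes (cm)"
    o=env.get_obs();M=R.from_euler('xyz',o['tool_rot'],degrees=True).as_matrix()
    return (M.T@(np.array(t)-o['tool_pos'])*100).round(2)
E
python3 - <<'E'
from h import *
c=cam('wrist');o=env.get_obs();print(o['tool_pos'])
p=world(c,np.array([[300,282],[466,279]])/1.5,.126);print(p,p.mean(0),np.linalg.norm(p[0]-p[1]))
print(world(c,np.array([[381,242],[381,303]])/1.5,.162)); print(world(c,np.array([[276,210],[486,206]])/1.5,.12))
print(togo([p[:,0].mean(),p[:,1].mean(),.129]))
E
```

```text
[ 0.54039761 -0.20196065  0.22167543]
[[ 0.54314219 -0.14571135  0.126     ]
 [ 0.54500723 -0.25090616  0.126     ]] [ 0.54407471 -0.19830875  0.126     ] 0.10521134569413296
[[ 0.57699194 -0.1978718   0.162     ]
 [ 0.54252046 -0.19767222  0.162     ]]
[[ 0.58789438 -0.1325815   0.12      ]
 [ 0.59002102 -0.26171056  0.12      ]]
[ 0.51 -0.31  9.26]
```

Emit:
{"method": "servo_tool", "body": {"plan": [[0.55, [0.3, -0.2, 2], [0, 0, 0]], [0.55, [0.1, 0, 2], [0, 0, 0]], [0.55, [0, 0, 2], [0, 0, 0]], [0.55, [0, 0, 1.5], [0, 0, 0]], [0.55, [0, 0, 1], [0, 0, 0]], [0.55, [0, 0, 0], [0, 0, 0]]]}}

```text
time_s: 2.58
tool_pos: [0.538, -0.2086, 0.1331]
tool_rot: [-180.0, 1.0, -0.3]
force: [-0.3, 0.1, 0.0]
grip_width: 0.0483
```

```bash
python3 - <<'E'
from h import *
o=env.get_obs();print(o['tool_pos'],o['tool_rot'],o['force'],togo([.543,-.197,.129]))
E
```

```text
[ 0.53804922 -0.20856945  0.13308837] [-179.97129106    1.04020403   -0.32436516] [-0.25300526  0.05064508  0.00737625] [ 0.5  -1.16  0.4 ]
```

Emit:
{"method": "servo_tool", "body": {"plan": [[0.55, [0.6, -1.2, 0.3], [0, 0, -0.5]], [0.55, [0.1, -0.2, 0], [0, 0, -0.5]], [0.55, [0.1, -0.2, 0], [0, 0, 0]], [0.55, [0, 0, 0], [0, 0, 0]], [0.55, [0, 0, 0], [0, 0, 0]]]}}

```text
time_s: 3.0
tool_pos: [0.5473, -0.193, 0.1322]
tool_rot: [179.9, 0.9, 0.8]
force: [0.3, 0.2, -0.0]
grip_width: 0.0478
```

Emit:
{"method": "servo_tool", "body": {"plan": [[0.55, [-0.3, 0.3, 0.35], [0, 0, 0]], [0.0, [0, 0, 0], [0, 0, 0]], [0.0, [0, 0, 0], [0, 0, 0]], [0.0, [0, 0, 0], [0, 0, 0]], [0.0, [0, 0, 0], [0, 0, 0]], [0.0, [0, 0, 0], [0, 0, 0]], [0.0, [0, 0, 0], [0, 0, 0]]], "force": 30}}

```text
time_s: 3.58
tool_pos: [0.5449, -0.1972, 0.1304]
tool_rot: [179.8, 0.7, 0.7]
force: [-1.0, 2.8, 1.2]
grip_width: 0.0155
```

Emit:
{"method": "servo_tool", "body": {"plan": [[0.0, [0, 0, 0], [0, 0, 0]], [0.0, [0, 0, -0.5], [0, 0, 0]], [0.0, [0, 0, -0.8], [0, 0, 0]], [0.0, [0, 0, -0.8], [0, 0, 0]], [0.0, [0, 0, -1.5], [0, 0, 0]], [0.0, [0, 0, -2], [0, 0, 0]], [0.0, [0, 0, -2], [0, 0, 0]], [0.0, [0, 0, 0], [0, 0, 0]]]}}

```text
time_s: 4.25
tool_pos: [0.5443, -0.1963, 0.2101]
tool_rot: [180.0, 1.0, 0.8]
force: [0.9, -0.1, -0.7]
grip_width: 0.0118
```

Emit:
{"method": "servo_tool", "body": {"plan": [[0, [-0.2, 1.2, -0.5], [0, 0, 0]], [0, [-0.5, 2.4, 0], [0, 0, 0]], [0, [-0.5, 2.4, 0], [0, 0, 0]], [0, [-0.5, 2.4, 0], [0, 0, 0]], [0, [-0.5, 2.4, 0], [0, 0, 0]], [0, [-0.5, 2.4, 0], [0, 0, 0]], [0, [-0.5, 2.4, 0], [0, 0, 0]], [0, [-0.5, 2.4, 0], [0, 0, 0]], [0, [-0.5, 2.4, 0], [0, 0, 0]], [0, [-0.5, 2.4, 0], [0, 0, 0]], [0, [0, 0, 2], [0, 0, 0]], [0, [0, 0, 2], [0, 0, 0]], [0, [0, 0, 2], [0, 0, 0]], [0, [0, 0, 2], [0, 0, 0]], [0, [0, 0, 2], [0, 0, 0]], [0, [0, 0, 2], [0, 0, 0]], [0, [0, 0, 2], [0, 0, 0]], [0, [0, 0, 1], [0, 0, 0]], [0, [0, 0, 0], [0, 0, 0]]]}}

```text
time_s: 5.83
tool_pos: [0.4749, -0.4547, 0.046]
tool_rot: [179.9, 2.2, 0.1]
force: [-1.4, 0.9, -2.1]
grip_width: 0.0113
```

```bash
python3 - <<'E'
from h import *
c=cam('top'); im=c['image'].copy(); hsv=cv2.cvtColor(im,cv2.COLOR_BGR2HSV)
big(c,'top2',230,130,430,300,4)
g=cv2.inRange(hsv[150:230,270:370],(0,0,0),(180,80,60))
print(env.get_obs()['tool_pos'])
E
```

```text
[ 0.47494849 -0.45505117  0.04683038]
```

View pics/top2.png

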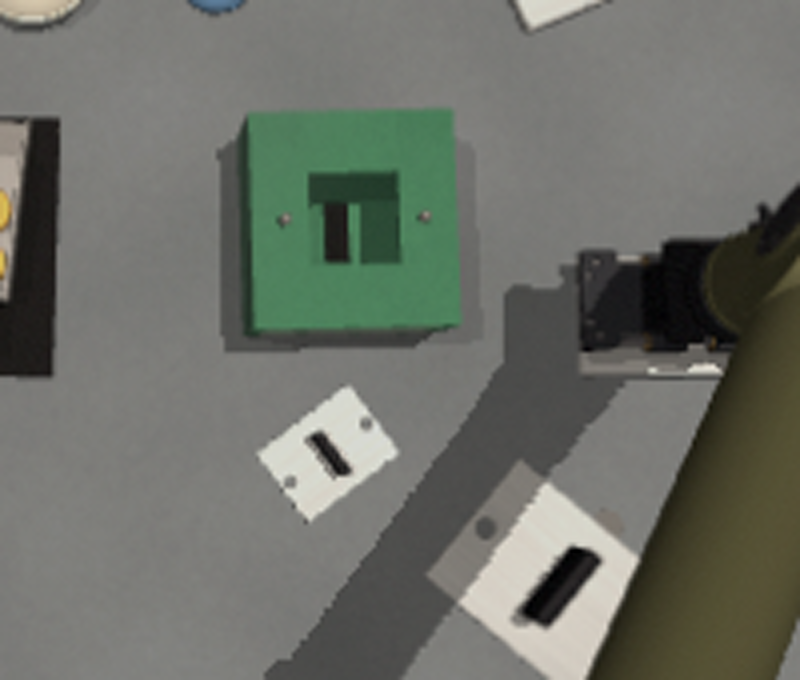

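The cover is in hand at the right of the picture. The open mouth shows at crop (354,217), with pins at (284,219) and (426,216). I'll level the cover and set it down.

Emit:
{"method": "servo_tool", "body": {"plan": [[0, [0, 0, 1], [0, 1.1, 0]], [0, [0, 0, 0.8], [0, 1.1, 0]], [0, [0, 0, 0.6], [0, 0, 0]], [0, [0, 0, 0.4], [0, 0, 0]], [0, [0, 0, 0], [0, 0, 0]], [0, [0, 0, 0], [0, 0, 0]]]}}

```text
time_s: 6.38
tool_pos: [0.4776, -0.4593, 0.0241]
tool_rot: [179.5, -0.5, 0.1]
force: [-0.5, 0.2, -1.3]
grip_width: 0.0118
```

```bash
python3 - <<'E'
from h import *
c=cam('top')
p=world(c,np.array([[284,219],[426,216]])/4+[230,130],.128);print(p,p.mean(0))
d=p[0]-p[1];print(np.linalg.norm(d),np.degrees(np.arctan2(d[1],d[0]))-90)
m=world(c,np.array([[308,172],[399,172],[401,264],[309,264]])/4+[230,130],.115);print(m,m.mean(0))
E
```

```text
[[ 0.5407982  -0.14061471  0.128     ]
 [ 0.54321014 -0.24975952  0.128     ]] [ 0.54200417 -0.19518712  0.128     ]
0.10917145721904485 1.2659486589478064
[[ 0.57900314 -0.16089078  0.115     ]
 [ 0.57908639 -0.23170162  0.115     ]
 [ 0.50733504 -0.23215753  0.115     ]
 [ 0.50729404 -0.16093857  0.115     ]] [ 0.54317965 -0.19642212  0.115     ]
```

Emit:
{"method": "servo_tool", "body": {"plan": [[0, [0, 0, 0.4], [0, -0.3, 0]], [0, [0, 0, 0.4], [0, 0, 0]], [0, [0, 0, 0.3], [0, 0, 0]], [0, [0, 0, 0.2], [0, 0, 0]], [0, [0, 0, 0], [0, 0, 0]]]}}

```text
time_s: 6.85
tool_pos: [0.4802, -0.4605, 0.0162]
tool_rot: [179.3, -0.3, 0.2]
force: [0.8, -0.3, -1.1]
grip_width: 0.0113
```

Emit:
{"method": "servo_tool", "body": {"plan": [[0, [0, 0, 0.3], [0, 0, 0]], [0, [0, 0, 0.2], [0, 0, 0]], [0, [0, 0, 0], [0, 0, 0]], [0.3, [0, 0, 0], [0, 0, 0]], [0.45, [0, 0, 0], [0, 0, 0]], [0.45, [0, 0, 0], [0, 0, 0]], [0.45, [0, 0, 0], [0, 0, 0]], [0.45, [0, 0, -1], [0, 0, 0]], [0.45, [0, 0, -2], [0, 0, 0]], [0.45, [0, 0, -3], [0, 0, 0]], [0.45, [0, 0, -4], [0, 0, 0]], [0.45, [0, 0, -4], [0, 0, 0]], [0.45, [0, 0, -4], [0, 0, 0]], [0.45, [0, 0, -4], [0, 0, 0]], [0.45, [0, 0, 0], [0, 0, 0]]]}}

```text
time_s: 8.1
tool_pos: [0.4787, -0.456, 0.2441]
tool_rot: [179.5, -0.0, 0.2]
force: [1.6, 0.2, 1.7]
grip_width: 0.0392
```

```bash
python3 - <<'E'
from h import *
c=cam('top')
for n,fl,fr,bl,br in (('R',(310,34),(369,42),(287,205),(350,210)),('M',(168,55),(229,52),(172,224),(237,222)),('L',(70,40),(131,44),(52,212),(117,215))):
    f=lambda q,z:world(c,np.array(q)/3.8+[140,150],z)[0]
    F=(f(fl,.013)+f(fr,.013))/2; B=(f(bl,.045)+f(br,.045))/2; d=(F-B)[:2]; L=np.linalg.norm(d);u=d/L
    O=F[:2]-u*.0845; tab=O-u*.088
    print(n,'len',L.round(4),'yaw',np.degrees(np.arctan2(u[1],u[0])).round(1),'O',O.round(4),'tab',tab.round(4))
    print(togo([*tab,.25]))
E
```

```text
R len 0.153 yaw -5.5 O [0.5532 0.0961] tab [0.4656 0.1045]
[ -0.99 -55.98  -1.27]
M len 0.1525 yaw 4.7 O [0.5393 0.2059] tab [0.4516 0.1987]
[ -2.35 -65.4   -1.32]
L len 0.1544 yaw -1.3 O [0.5495 0.3024] tab [0.4615 0.3043]
[ -1.31 -75.97  -1.39]
```

Emit:
{"method": "servo_tool", "body": {"plan": [[0.45, [0, -1.5, -0.5], [0, 0, 0]], [0.45, [0, -3, 0], [0, 0, 0]], [0.45, [0, -3, 0], [0, 0, 0]], [0.45, [0, -3, 0], [0, 0, 0]], [0.45, [0, -3, 0], [0, 0, 0]], [0.45, [0, -3, 0], [0, 0, 0]], [0.45, [0, -3, 0], [0, 0, 0]], [0.45, [0, -3, 0], [0, 0, 0]], [0.45, [0, -3, 0], [0, 0, 0]], [0.45, [0, -3, 0], [0, 0, 0]], [0.45, [0, -3, 0], [0, 0, 0]], [0.45, [0, -3, 0], [0, 0, 0]], [0.45, [0, -3, 0], [0, 0, 0]], [0.45, [0, -3, 0], [0, 0, 0]], [0.45, [0, -3, 0], [0, 0, 0]], [0.45, [0, -3, 0], [0, 0, 0]], [0.45, [0, -3, 0], [0, 0, 2]], [0.45, [0, -3, 0], [0, 0, 2]], [0.45, [0, -1, 0], [0, 0, 1.5]], [0.45, [0, 0, 0], [0, 0, 0]]]}}

```text
time_s: 9.82
tool_pos: [0.4688, 0.104, 0.2319]
tool_rot: [179.4, 0.7, -5.7]
force: [-0.2, 0.6, -0.3]
grip_width: 0.0394
```

```bash
python3 - <<'E'
from h import *
o=env.get_obs();print(o['tool_pos'],o['tool_rot'],o['qpos'].round(0),togo([.4656,.1045,.17]))
E
```

```text
[0.46884881 0.10402714 0.23191419] [179.37436176   0.67841168  -5.74107861] [  26.   -1.  -42.  104.   -0.   78. -111.] [-0.25 -0.08  6.19]
```

```bash
cat >> h.py <<'E'
def traypts(O,yaw,pts,z0=.003):
    a=np.radians(yaw);p=np.array(pts,float)/1000
    return np.c_[O[0]+p[:,0]*np.cos(a)-p[:,1]*np.sin(a),O[1]+p[:,0]*np.sin(a)+p[:,1]*np.cos(a),p[:,2]+z0]
TP=[(-109,-6,75),(-109,6,75),(-63,-6,75),(-63,6,75),(84.5,27,11.5),(84.5,-27,11.5),(-66,26,42),(-66,-26,42),(-88,0,75)]
def overlay(c,O,yaw,save,k=1.5):
    im=cv2.resize(c['image'],None,fx=k,fy=k,interpolation=cv2.INTER_CUBIC)
    for u in pix(c,traypts(O,yaw,TP))*k:
        if abs(u).max()<2000: cv2.drawMarker(im,tuple(int(v) for v in u),(0,0,255),0,8,1)
    cv2.imwrite('pics/'+save+'.png',im)
E
python3 - <<'E'
from h import *
c=cam('wrist'); overlay(c,[.5532,.0961],-5.5,'w2'); print(pix(c,traypts([.5532,.0961],-5.5,TP))*1.5)
E
```

```text
[[389.71759275 290.74380602]
 [374.36454722 290.88232311]
 [389.61084638 232.62008141]
 [373.5748621  232.74573477]
 [345.49830039  32.61683775]
 [413.98338609  32.35668861]
 [349.84621929 228.6836689 ]
 [412.93677449 228.19463543]
 [381.84225719 264.89950666]]
```

View pics/w2.png

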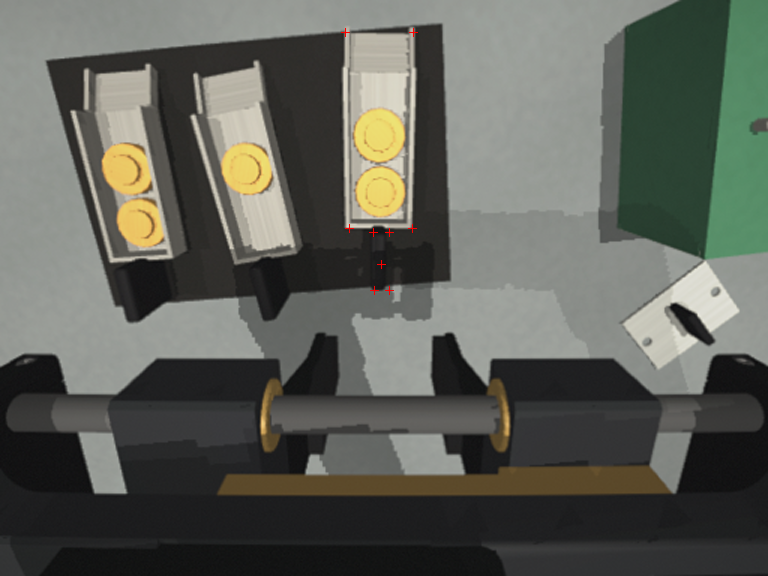

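The overlay sits on the right-hand tray to about 1 mm: lip at (346–414,32), tab at (381,265). I'll go down and grip it.

Emit:
{"method": "servo_tool", "body": {"plan": [[0.45, [-0.3, -0.1, 2.5], [0, 0, 0]], [0.45, [0, -0.1, 2.5], [0, 0, 0]], [0.45, [0, -0.1, 2.5], [0, 0, 0]], [0.45, [0, -0.1, 2.5], [0, 0, 0]], [0.45, [0, -0.1, 2.5], [0, 0, 0]], [0.45, [0, -0.1, 2], [0, 0, 0]], [0.45, [0, 0, 1.5], [0, 0, 0]], [0.45, [0, 0, 1], [0, 0, 0]], [0.45, [0, 0, 0], [0, 0, 0]]]}}

```text
time_s: 10.62
tool_pos: [0.4652, 0.0917, 0.0535]
tool_rot: [178.9, 0.6, -6.3]
force: [0.1, -0.9, -0.3]
grip_width: 0.0393
```

```bash
python3 - <<'E'
from h import *
o=env.get_obs();print(o['tool_pos'],o['tool_rot'],togo([.4656,.1045,.042]))
E
```

```text
[0.4651747  0.0917045  0.05353239] [178.90780494   0.60809713  -6.27549129] [-0.09 -1.3   1.13]
```

Emit:
{"method": "servo_tool", "body": {"plan": [[0.45, [0, -0.7, 0], [1, 0.6, -0.5]], [0.45, [0, -0.6, 0.3], [0, 0, 0]], [0.45, [0, 0, 0.5], [0, 0, 0]], [0.45, [0, 0, 0.2], [0, 0, 0]], [0.45, [0, 0, 0], [0, 0, 0]]]}}

```text
time_s: 11.03
tool_pos: [0.4691, 0.1038, 0.0451]
tool_rot: [180.0, -0.3, -5.9]
force: [-0.0, 0.6, -0.2]
grip_width: 0.0394
```

Emit:
{"method": "servo_tool", "body": {"plan": [[0.45, [-0.3, -0.1, 0.2], [0, 0, -0.3]], [0, [0, 0, 0], [0, 0, 0]], [0, [0, 0, 0], [0, 0, 0]], [0, [0, 0, 0], [0, 0, 0]], [0, [0, 0, 0], [0, 0, 0]], [0, [0, 0, 0], [0, 0, 0]], [0, [0, 0, 0], [0, 0, 0]], [0, [0, 0, 0], [0, 0, 0]]], "force": 50}}

```text
time_s: 11.7
tool_pos: [0.4671, 0.1055, 0.0443]
tool_rot: [180.0, -0.5, -5.5]
force: [-0.2, -0.9, 0.0]
grip_width: 0.0118
```

Emit:
{"method": "servo_tool", "body": {"plan": [[0, [0, 0, -0.3], [0, 0, 0]], [0, [0, 0, -0.6], [0, 0, 0]], [0, [0, 0, -1.0], [0, 1, 0]], [0, [0, 0, -1.5], [0, 1, 0]], [0, [0, 0, -2.0], [0, 1, 0]], [0, [0, 0, -2.0], [0, 0, 0]], [0, [0, 0, -2.0], [0, 0, 0]], [0, [0, 0, -2.0], [0, 0, 0]], [0, [0, 0, -2.0], [0, 0, 0]], [0, [0, 0, -2.0], [0, 0, 0]], [0, [0, 0, -2.0], [0, 0, 0]], [0, [0, 0, -1.0], [0, 0, 0]], [0, [0, 0, 0], [0, 0, 0]]]}}

```text
time_s: 12.78
tool_pos: [0.4493, 0.1065, 0.2342]
tool_rot: [179.8, -2.6, -5.3]
force: [0.2, 0.2, -3.3]
grip_width: 0.0115
```

Emit:
{"method": "servo_tool", "body": {"plan": [[0, [0.4, 0.4, 0], [0, 0, 0]], [0, [0.8, 0.7, 0], [0, 0, 0]], [0, [1.2, 1.1, 0], [0, 0, 0]], [0, [1.6, 1.4, 0], [0, 0, 0]], [0, [2, 1.7, 0], [0, 0, 0]], [0, [2.2, 1.9, 0], [0, 0, 0]], [0, [2.2, 1.9, 0], [0, 0, 0]], [0, [2.2, 1.9, 0], [0, 0, 0]], [0, [2.2, 1.9, 0], [0, 0, 0]], [0, [2.2, 1.9, 0], [0, 0, 0]], [0, [2.2, 1.9, 0], [0, 0, 0]], [0, [2.2, 1.9, 0], [0, 0, 0]], [0, [2.2, 1.9, 0], [0, 0, 0]], [0, [2, 1.7, 0], [0, 0, 0]], [0, [1.6, 1.4, 0], [0, 0, 0]], [0, [1.2, 1.1, 0], [0, 0, 0]], [0, [0.8, 0.7, 0], [0, 0, 0]], [0, [0.4, 0.4, 0], [0, 0, 0]], [0, [0, 0, 0], [0, 0, 0]]]}}

```text
time_s: 14.37
tool_pos: [0.7267, -0.2306, 0.1948]
tool_rot: [179.0, 0.6, -6.7]
force: [-0.7, -0.1, -2.9]
grip_width: 0.0118
```

Emit:
{"method": "servo_tool", "body": {"plan": [[0, [0, 0, -0.5], [1, 0.6, 0]], [0, [0, -0.3, -1], [0, 0, -1.5]], [0, [0, -0.3, -1], [0, 0, -3]], [0, [0, 0, -1], [0, 0, -4.5]], [0, [0, 0, -0.5], [0, 0, -6]], [0, [0, 0, 0], [0, 0, -6.5]], [0, [0, 0, 0], [0, 0, -6.5]], [0, [0, 0, 0], [0, 0, -6.5]], [0, [0, 0, 0], [0, 0, -6.5]], [0, [0, 0, 0], [0, 0, -6.5]], [0, [0, 0, 0], [0, 0, -6.5]], [0, [0, 0, 0], [0, 0, -6.5]], [0, [0, 0, 0], [0, 0, -6.5]], [0, [0, 0, 0], [0, 0, -5]], [0, [0, 0, 0], [0, 0, -3]], [0, [0, 0, 0], [0, 0, 0]]]}}

```text
time_s: 15.7
tool_pos: [0.7239, -0.2127, 0.2562]
tool_rot: [179.2, -0.0, 74.0]
force: [0.7, 0.1, -3.1]
grip_width: 0.0116
```

Emit:
{"method": "servo_tool", "body": {"plan": [[0, [0, 0, 0], [0.5, 0, -2]], [0, [0, 0, 0], [0, 0, -4]], [0, [0, 0, 0], [0, 0, -6]], [0, [0, 0, 0], [0, 0, -6.5]], [0, [0, 0, 0], [0, 0, -6.5]], [0, [0, 0, 0], [0, 0, -6.5]], [0, [0, 0, 0], [0, 0, -6.5]], [0, [0, 0, 0], [0, 0, -6.5]], [0, [0, 0, 0], [0, 0, -6.5]], [0, [0, 0, 0], [0, 0, -6.5]], [0, [0, 0, 0], [0, 0, -6.5]], [0, [0, 0, 0], [0, 0, -6.5]], [0, [0, 0, 0], [0, 0, -6.5]], [0, [0, 0, 0], [0, 0, -6.5]], [0, [0, 0, 0], [0, 0, -6]], [0, [0, 0, 0], [0, 0, -5]], [0, [0, 0, 0], [0, 0, -3]], [0, [0, 0, 0], [0, 0, 0]]]}}

```text
time_s: 17.2
tool_pos: [0.7254, -0.2017, 0.285]
tool_rot: [-179.2, 2.2, 176.2]
force: [-0.6, -0.3, -2.8]
grip_width: 0.0111
```

```bash
cat >> h.py <<'E'
def stat(lx=.171,lz=.0378):
    o=env.get_obs();M=R.from_euler('xyz',o['tool_rot'],degrees=True).as_matrix()
    lip=o['tool_pos']+M@[lx,0,lz]; print('tcp',o['tool_pos'].round(4),'rot',o['tool_rot'].round(1),'lip-mouth mm',((lip-[.5428,-.1962,.115])*1000).round(1),'nosedown',np.degrees(np.arcsin(-M[2,0])).round(1),'q',o['qpos'].round(0),'F',o['force'].round(1),'t',o['time_s'])
    return o,M,lip
E
python3 - <<'E'
from h import *
o,M,lip=stat()
c=cam('top');big(c,'top3',230,80,430,230,4)
print((M.T@(np.array([.567,-.196,.130])-lip)*100).round(2))
E
```

```text
tcp [ 0.7254 -0.2017  0.285 ] rot [-179.2    2.2  176.2] lip-mouth mm [ 13.5   5.1 125.7] nosedown 2.2 q [ 45.  40. -61.  60.  35.  94.  82.] F [-0.6 -0.3 -2.8] t 17.2
[-0.67 -0.26 11.1 ]
```

View pics/top3.png

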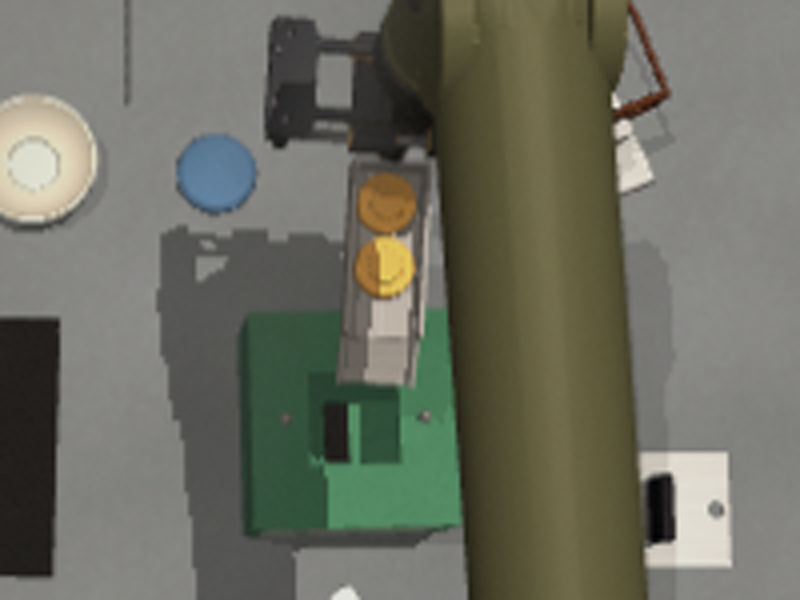

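The tray is over the tank with both blocks still in it, at (386,203) and (386,267). Its lip is over the mouth's far edge at (375,380). I'll straighten it and lower it.

Emit:
{"method": "servo_tool", "body": {"plan": [[0, [0, 0, 0.5], [0, 1, -1]], [0, [0, 0, 1], [-0.4, 1, -1.5]], [0, [0, 0, 1.5], [-0.4, 1, -1.5]], [0, [0, 0, 1.5], [0, 0.5, -0.8]], [0, [0, 0, 1.5], [0, 0, 0]], [0, [0, 0, 1], [0, 0, 0]], [0, [0, 0, 0.5], [0, 0, 0]], [0, [0, 0, 0], [0, 0, 0]]]}}

```text
time_s: 17.92
tool_pos: [0.7245, -0.2011, 0.2002]
tool_rot: [179.9, -1.9, -178.8]
force: [-0.8, -0.0, -2.5]
grip_width: 0.0115
```

```bash
python3 - <<'E'
from h import *
o,M,lip=stat()
print((M.T@(np.array([.566,-.196,.122])-lip)*100).round(2))
E
```

```text
tcp [ 0.7245 -0.2011  0.2002] rot [ 179.9   -1.9 -178.8] lip-mouth mm [ 9.6 -8.4 53. ] nosedown -1.9 q [ 45.  45. -59.  63.  37.  91.  85.] F [-0.8 -0.  -2.5] t 17.9167
[-1.52  0.82  4.55]
```

Emit:
{"method": "servo_tool", "body": {"plan": [[0, [-0.4, 0.2, 0.6], [0, 0, 0]], [0, [-0.4, 0.3, 1], [0, 0, 0.3]], [0, [-0.4, 0.2, 1], [0, 0, 0.3]], [0, [-0.2, 0.1, 0.8], [0, 0, 0]], [0, [0, 0, 0.4], [0, 0, 0]], [0, [0, 0, 0], [0, 0, 0]], [0, [0, 0, 0], [0, 0, 0]]]}}

```text
time_s: 18.5
tool_pos: [0.739, -0.1913, 0.1576]
tool_rot: [179.9, -1.8, -179.5]
force: [0.5, -0.5, -2.1]
grip_width: 0.0118
```

```bash
python3 - <<'E'
from h import *
o,M,lip=stat()
print((M.T@(np.array([.566,-.196,.120])-lip)*100).round(2))
c=cam('wrist');big(c,'w3')
E
```

```text
tcp [ 0.739  -0.1913  0.1576] rot [ 179.9   -1.8 -179.5] lip-mouth mm [24.1  3.3 10.3] nosedown -1.8 q [ 43.  48. -58.  65.  39.  88.  83.] F [ 0.5 -0.5 -2.1] t 18.5
[ 0.08 -0.31  0.54]
```

View pics/w3.png

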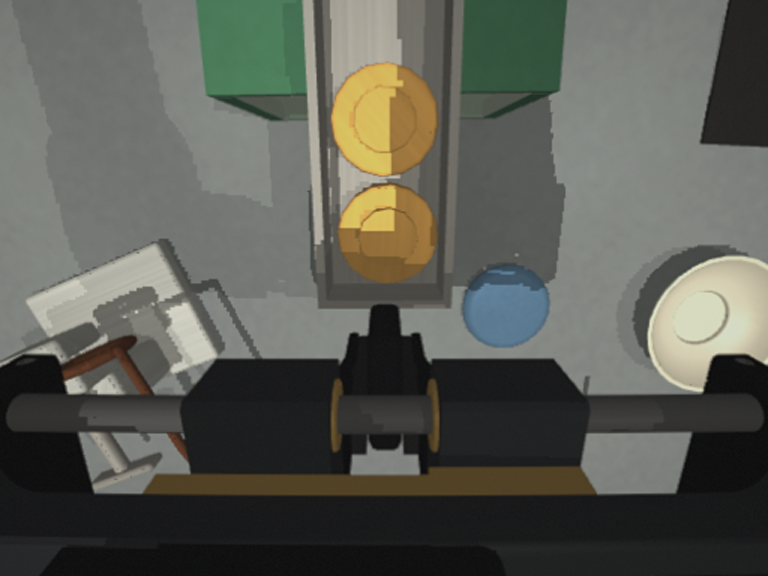

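The tray is centred over the tank's far edge, with the blocks at (385,120) and (387,232). I'll lower the lip into the mouth and tip a little about it.

Emit:
{"method": "servo_tool", "body": {"plan": [[0, [0.1, -0.1, -0.2], [0, -2, 0]], [0, [0.3, -0.2, -0.3], [0, -2.5, 0]], [0, [0.2, 0, -0.3], [0, -2.5, 0]], [0, [0.2, 0, 0.3], [0, 0, 0]], [0, [0, 0, 0], [0, 0, 0]]]}}

```text
time_s: 18.97
tool_pos: [0.7318, -0.1941, 0.165]
tool_rot: [180.0, 5.5, -179.5]
force: [-0.9, 0.2, -4.4]
grip_width: 0.0117
```

```bash
python3 - <<'E'
from h import *
o,M,lip=stat()
print((M.T@(np.array([.5640,-.196,.112])-lip)*100).round(2))
E
```

```text
tcp [ 0.7318 -0.1941  0.165 ] rot [ 180.     5.5 -179.5] lip-mouth mm [22.4  0.5 -4.1] nosedown 5.5 q [ 50.  43. -61.  74.  37.  78.  83.] F [-0.9  0.2 -4.4] t 18.9667
[ 0.11 -0.03 -0.12]
```

Emit:
{"method": "servo_tool", "body": {"plan": [[0, [0.26, 0, -1.2], [0, -4, 0]], [0, [0.26, 0, -1.2], [0, -4, 0]], [0, [0.26, 0, -1.2], [0, -4, 0]], [0, [0.26, 0, -1.2], [0, -4, 0]], [0, [0, 0, 0], [0, 0, 0]]]}}

```text
time_s: 19.38
tool_pos: [0.7115, -0.1938, 0.209]
tool_rot: [179.9, 21.6, -179.4]
force: [-0.6, -0.5, -3.0]
grip_width: 0.0115
```

```bash
python3 - <<'E'
from h import *
o,M,lip=stat()
print((M.T@(np.array([.5640,-.196,.110])-lip)*100).round(2))
E
```

```text
tcp [ 0.7115 -0.1938  0.209 ] rot [ 179.9   21.6 -179.4] lip-mouth mm [23.7  1.  -4.2] nosedown 21.6 q [ 69.  32. -72.  91.  32.  58.  84.] F [-0.6 -0.5 -3. ] t 19.3833
[ 0.26 -0.08 -0.01]
```

Emit:
{"method": "servo_tool", "body": {"plan": [[0, [0.35, 0, -1.05], [0, -3.5, 0]], [0, [0.35, 0, -1.05], [0, -3.5, 0]], [0, [0.25, 0, -1.05], [0, -3.5, 0]], [0, [0.2, 0, -0.9], [0, -3, 0]], [0, [0, 0, 0], [0, 0, 0]]]}}

```text
time_s: 19.8
tool_pos: [0.6841, -0.1904, 0.2411]
tool_rot: [179.7, 35.2, -179.2]
force: [-0.4, 0.7, -3.1]
grip_width: 0.0112
```

```bash
python3 - <<'E'
from h import *
o,M,lip=stat()
print((M.T@(np.array([.5640,-.196,.110])-lip)*100).round(2))
c=cam('scene');big(c,'s3',140,60,350,220,3.8)
E
```

```text
tcp [ 0.6841 -0.1904  0.2411] rot [ 179.7   35.2 -179.2] lip-mouth mm [23.4  4.5 -3.4] nosedown 35.2 q [ 89.  17. -78. 105.  10.  38. 101.] F [-0.4  0.7 -3.1] t 19.8
[ 0.28 -0.42  0.  ]
```

View pics/s3.png

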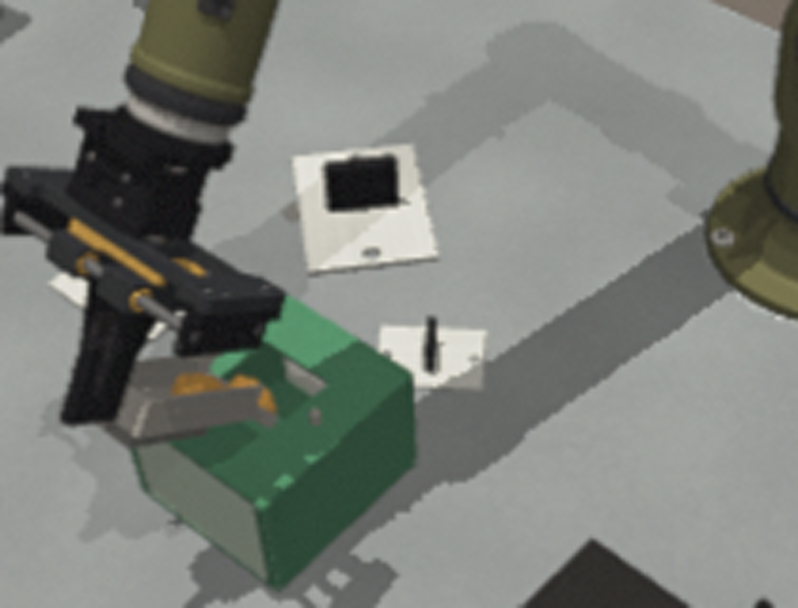

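The blocks are sliding: the front one is at the lip at (260,393) and the other is just behind it at (200,385). I'll tip a little further and wait.

Emit:
{"method": "servo_tool", "body": {"plan": [[0, [0.4, -0.3, -0.8], [0, -2.5, 0]], [0, [0.3, -0.2, -0.8], [0, -2.5, 0]], [0, [0, 0, 0], [0, 0, 0]], [0, [0, 0, 0], [0, 0, 0]], [0, [0, 0, 0], [0, 0, 0]]]}}

```text
time_s: 20.27
tool_pos: [0.6763, -0.1895, 0.254]
tool_rot: [179.3, 39.4, -178.5]
force: [0.9, 0.1, -1.8]
grip_width: 0.0116
```

```bash
python3 - <<'E'
from h import *
o,M,lip=stat()
print((M.T@(np.array([.5640,-.196,.110])-lip)*100).round(2))
c=cam('scene');w=cam('wrist')
a=cv2.resize(c['image'][120:220,140:270],(520,400),interpolation=cv2.INTER_CUBIC)
b=cv2.resize(w['image'][0:230,150:380],(280,280))
im=np.zeros((400,800,3),np.uint8);im[:,:520]=a;im[:280,520:]=b;cv2.imwrite('pics/s4.png',im)
E
```

```text
tcp [ 0.6763 -0.1895  0.254 ] rot [ 179.3   39.4 -178.5] lip-mouth mm [25.3  4.3  1.3] nosedown 39.4 q [ 96.   9. -78. 108. -10.  34. 119.] F [ 0.9  0.1 -1.8] t 20.2667
[ 0.72 -0.41  0.22]
```

View pics/s4.png

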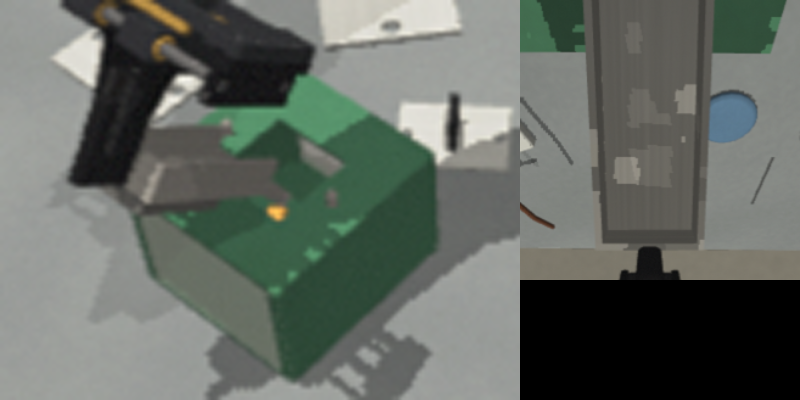

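The pan is empty in the wrist inset, and the last block shows at (277,213), dropping in through the mouth. I'll level the tray about its lip.

Emit:
{"method": "servo_tool", "body": {"plan": [[0, [0.1, -0.3, 1.2], [0, 4, 0]], [0, [-0.2, -0.1, 1.5], [0, 5, 0]], [0, [-0.3, 0, 1.5], [0, 5, 0]], [0, [-0.3, 0, 1.5], [0, 5, 0]], [0, [-0.3, 0, 1.5], [0, 5, 0]], [0, [0, 0, 0], [0, 0, 0]]]}}

```text
time_s: 20.87
tool_pos: [0.7191, -0.1983, 0.1943]
tool_rot: [179.1, 16.5, -179.2]
force: [-0.4, 1.1, -2.4]
grip_width: 0.0115
```

```bash
python3 - <<'E'
from h import *
o,M,lip=stat()
print((M.T@(np.array([.5640,-.196,.112])-lip)*100).round(2))
E
```

```text
tcp [ 0.7191 -0.1983  0.1943] rot [ 179.1   16.5 -179.2] lip-mouth mm [23.  -3.6 -5.3] nosedown 16.5 q [ 55.  28. -53.  85.  21.  61.  92.] F [-0.4  1.1 -2.4] t 20.8667
[ 0.1   0.38 -0.27]
```

Emit:
{"method": "servo_tool", "body": {"plan": [[0, [-0.25, 0.2, 1.2], [0.3, 4.5, 0]], [0, [-0.25, 0.1, 1.1], [0.3, 4.5, 0]], [0, [-0.25, 0, 1.1], [0, 4.5, 0]], [0, [0, 0, -0.4], [0, 0, 0]], [0, [0, 0, -1], [0, 0, 0]], [0, [0, 0, -2], [0, 0, 0]], [0, [0, 0, -3], [0, 0, 0]], [0, [0, 0, -3], [0, 0, 0]], [0, [0, 0, -1], [0, 0, 0]], [0, [0, 0, 0], [0, 0, 0]]]}}

```text
time_s: 21.7
tool_pos: [0.7335, -0.1953, 0.2594]
tool_rot: [179.9, 2.3, -179.3]
force: [-0.7, -0.3, -1.9]
grip_width: 0.0116
```

```bash
python3 - <<'E'
from h import *
o,M,lip=stat()
E
```

```text
tcp [ 0.7335 -0.1953  0.2594] rot [ 179.9    2.3 -179.3] lip-mouth mm [21.4 -0.9 99.8] nosedown 2.3 q [ 40.  37. -48.  62.  26.  89.  90.] F [-0.7 -0.3 -1.9] t 21.7
```

Emit:
{"method": "servo_tool", "body": {"plan": [[0, [0, 0, 0], [0, 2.3, 4]], [0, [0, 0, 0], [0, 0, 7]], [0, [0, 0, 0], [0, 0, 7]], [0, [0, 0, 0], [0, 0, 7]], [0, [0, 0, 0], [0, 0, 7]], [0, [0, 0, 0], [0, 0, 7]], [0, [0, 0, 0], [0, 0, 7]], [0, [0, 0, 0], [0, 0, 7]], [0, [0, 0, 0], [0, 0, 7]], [0, [0, 0, 0], [0, 0, 7]], [0, [0, 0, 0], [0, 0, 7]], [0, [0, 0, 0], [0, 0, 7]], [0, [0, 0, 0], [0, 0, 7]], [0, [0, 0, 0], [0, 0, 7]], [0, [0, 0, 0], [0, 0, 7]], [0, [0, 0, 0], [0, 0, 7]], [0, [0, 0, 0], [0, 0, 7]], [0, [0, 0, 0], [0, 0, 7]], [0, [0, 0, 0], [0, 0, 7]], [0, [0, 0, 0], [0, 0, 7]]]}}

```text
time_s: 23.37
tool_pos: [0.7193, -0.2101, 0.2389]
tool_rot: [180.0, 0.8, 40.2]
force: [0.4, 0.8, -1.9]
grip_width: 0.0118
```

Emit:
{"method": "servo_tool", "body": {"plan": [[0, [0, 0, 0], [0, 0, 7]], [0, [0, 0, 0], [0, 0, 7]], [0, [0, 0, 0], [0, 0, 7]], [0, [0, 0, 0], [0, 0, 7]], [0, [0, 0, 0], [0, 0, 4]], [0, [0, 0, 0], [0, 0, 0]]]}}

```text
time_s: 23.87
tool_pos: [0.7129, -0.2144, 0.2301]
tool_rot: [179.6, 1.1, 6.9]
force: [0.2, -0.2, -1.0]
grip_width: 0.0114
```

```bash
python3 - <<'E'
from h import *
o,M,lip=stat();print(togo([.467,.1055,.2]))
c=cam('top');hsv=cv2.cvtColor(c['image'],cv2.COLOR_BGR2HSV);br=cv2.inRange(hsv,(12,110,60),(35,255,255))
n,l,s,ct=cv2.connectedComponentsWithStats(br)
print([(s[i,4],ct[i].round()) for i in range(1,n) if s[i,4]>5])
E
```

```text
tcp [ 0.7129 -0.2144  0.2301] rot [179.6   1.1   6.9] lip-mouth mm [339.2   2.   73.9] nosedown 1.1 q [ 25.  32. -17.  65.  10.  86. -74.] F [ 0.2 -0.2 -1. ] t 23.8667
[-20.49 -34.75   3.15]
[(np.int32(126), array([163., 183.])), (np.int32(121), array([193., 187.])), (np.int32(70), array([317., 186.])), (np.int32(120), array([163., 197.]))]
```

Emit:
{"method": "servo_tool", "body": {"plan": [[0, [-0.8, -1.4, 0], [0.4, 1.1, 0]], [0, [-1.6, -2.7, 0], [0, 0, 0]], [0, [-1.6, -2.7, 0], [0, 0, 0]], [0, [-1.6, -2.7, 0], [0, 0, 0]], [0, [-1.6, -2.7, 0], [0, 0, 0]], [0, [-1.6, -2.7, 0], [0, 0, 0]], [0, [-1.6, -2.7, 0], [0, 0, 0]], [0, [-1.6, -2.7, 0], [0, 0, 0]], [0, [-1.6, -2.7, 0], [0, 0, 0]], [0, [-1.6, -2.7, 0], [0, 0, 0]], [0, [-1.6, -2.7, 0], [0, 0, 0]], [0, [-1.6, -2.7, 0], [0, 0, 4]], [0, [-1.6, -2.7, 0], [0, 0, 4]], [0, [-0.8, -1.4, 0], [0, 0, 4]], [0, [0, 0, 0], [0, 0, 0]]]}}

```text
time_s: 25.17
tool_pos: [0.4421, 0.1163, 0.2163]
tool_rot: [179.4, 0.3, -3.9]
force: [0.0, -0.2, -2.0]
grip_width: 0.0117
```

```bash
python3 - <<'E'
from h import *
o,M,lip=stat();print(togo([.467,.1055,.0443]))
E
```

```text
tcp [0.4421 0.1163 0.2163] rot [179.4   0.3  -3.9] lip-mouth mm [ 69.8 300.5  62.8] nosedown 0.3 q [  15.   -4.  -32.  108.   -2.   76. -110.] F [ 0.  -0.2 -2. ] t 25.1667
[ 2.63  0.72 17.2 ]
```

Emit:
{"method": "servo_tool", "body": {"plan": [[0, [0.5, 0.1, 1.5], [0.5, 0.5, 1]], [0, [0.5, 0.1, 2], [0, 0, 0.5]], [0, [0.4, 0.1, 2], [0, 0, 0]], [0, [0.4, 0.1, 2], [0, 0, 0]], [0, [0.4, 0, 2], [0, 0, 0]], [0, [0.3, 0, 2], [0, 0, 0]], [0, [0.2, 0, 1.5], [0, 0, 0]], [0, [0, 0, 1], [0, 0, 0]], [0, [0, 0, 0], [0, 0, 0]]]}}

```text
time_s: 25.92
tool_pos: [0.4735, 0.1013, 0.0705]
tool_rot: [179.5, -0.9, -4.0]
force: [-0.0, 0.5, -2.0]
grip_width: 0.0115
```

```bash
python3 - <<'E'
from h import *
o,M,lip=stat();print(togo([.467,.1055,.0443]))
E
```

```text
tcp [0.4735 0.1013 0.0705] rot [179.5  -0.9  -4. ] lip-mouth mm [101.8 285.2 -79.7] nosedown -0.9 q [  14.    8.  -31.  116.    6.   57. -114.] F [-0.   0.5 -2. ] t 25.9167
[-0.72 -0.39  2.6 ]
```

Emit:
{"method": "servo_tool", "body": {"plan": [[0, [-0.4, -0.4, 0.7], [0.5, -0.4, 0.7]], [0, [-0.4, -0.1, 0.7], [0, 0, 0]], [0, [0, 0, 0.6], [0, 0, 0]], [0, [0, 0, 0.4], [0, 0, 0]], [0, [0, 0, 0], [0, 0, 0]]]}}

```text
time_s: 26.33
tool_pos: [0.4669, 0.1063, 0.046]
tool_rot: [-179.9, -0.6, -4.7]
force: [-0.9, -0.3, -2.1]
grip_width: 0.0114
```

```bash
python3 - <<'E'
from h import *
o,M,lip=stat();print(togo([.467,.1055,.0443]))
E
```

```text
tcp [0.4669 0.1063 0.046 ] rot [-179.9   -0.6   -4.7] lip-mouth mm [  94.9  288.6 -104.9] nosedown -0.6 q [  14.    9.  -31.  118.    6.   54. -116.] F [-0.9 -0.3 -2.1] t 26.3333
[0.02 0.08 0.17]
```

Pressing the last 2 mm, then releasing, rising and moving on towards the middle tray.

Emit:
{"method": "servo_tool", "body": {"plan": [[0, [0, 0, 0.2], [0, 0, 0]], [0, [0, 0, 0.1], [0, 0, 0]], [0, [0, 0, 0], [0, 0, 0]], [0.3, [0, 0, 0], [0, 0, 0]], [0.45, [0, 0, 0], [0, 0, 0]], [0.45, [0, 0, 0], [0, 0, 0]], [0.45, [0, 0, -0.5], [0, 0, 0]], [0.45, [0, 0, -2], [0, 0, 0]], [0.45, [0, 0, -3], [0, 0, 0]], [0.45, [0, 0, -4], [0, 0, 0]], [0.45, [0, 0, -4], [0, 0, 0]], [0.45, [0, 0, -4], [0, 0, 0]], [0.45, [0, -3, 0], [0, 0, -3]], [0.45, [0, -3, 0], [0, 0, -3]], [0.45, [0, -3, 0], [0, 0, -3]], [0.45, [0, 0, 0], [0, 0, 0]]]}}

```text
time_s: 27.67
tool_pos: [0.4708, 0.1991, 0.2365]
tool_rot: [-179.9, -1.6, 4.5]
force: [-1.1, -0.1, 0.1]
grip_width: 0.0392
```

```bash
python3 - <<'E'
from h import *
o,M,lip=stat();print(togo([.4516,.1987,.2]))
c=cam('wrist'); overlay(c,[.5393,.2059],4.7,'w5')
im=cv2.imread('pics/w5.png')
for u in pix(c,traypts([.5532,.0961],-5.5,TP))*1.5:
    if abs(u).max()<2000: cv2.drawMarker(im,tuple(int(v) for v in u),(255,0,0),0,8,1)
cv2.imwrite('pics/w5.png',im)
E
```

```text
tcp [0.4708 0.1991 0.2365] rot [-179.9   -1.6    4.5] lip-mouth mm [ 99.4 408.9  88.4] nosedown -1.6 q [  10.    1.  -37.  101.    1.   76. -112.] F [-1.1 -0.1  0.1] t 27.6667
[-2.02 -0.1   3.6 ]
```

View pics/w5.png

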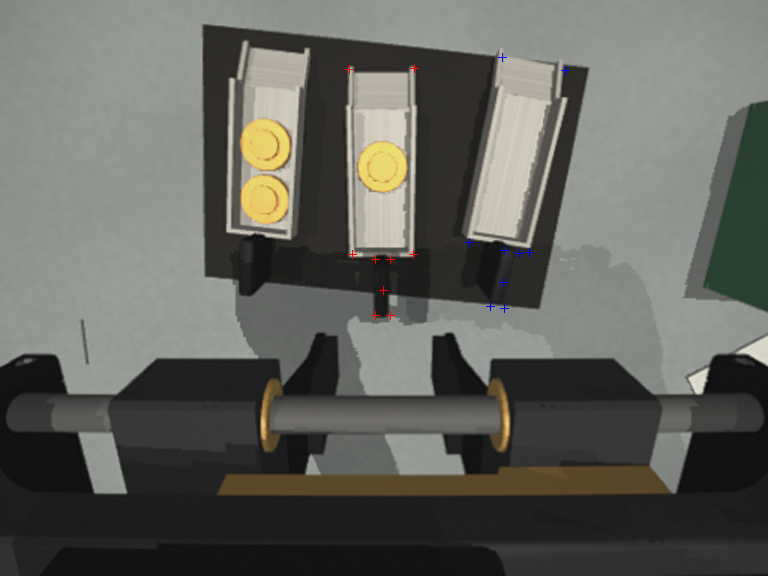

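The emptied tray is back upright on the mat. The overlay fits the middle tray (tab at (383,290)), so I'll go down on that.

Emit:
{"method": "servo_tool", "body": {"plan": [[0.45, [-0.8, 0, 2.5], [0, -0.5, 0]], [0.45, [-0.8, 0, 2.5], [0, -0.5, 0]], [0.45, [-0.6, -0.1, 2.5], [0, -0.5, 0]], [0.45, [-0.2, -0.1, 2.5], [0, 0, 0]], [0.45, [0, -0.1, 2.5], [0, 0, 0]], [0.45, [0, -0.1, 2], [0, 0, 0]], [0.45, [0, 0, 1.5], [0, 0, 0]], [0.45, [0, 0, 0.5], [0, 0, 0]], [0.45, [0, 0, 0], [0, 0, 0]]]}}

```text
time_s: 28.47
tool_pos: [0.4517, 0.1914, 0.0683]
tool_rot: [179.7, -0.5, 3.7]
force: [-0.4, 0.1, -0.3]
grip_width: 0.0396
```

```bash
python3 - <<'E'
from h import *
o,M,lip=stat();print(togo([.4516,.1989,.044]))
E
```

```text
tcp [0.4517 0.1914 0.0683] rot [179.7  -0.5   3.7] lip-mouth mm [ 79.9 398.6 -83.1] nosedown -0.5 q [   8.   10.  -37.  115.    7.   58. -118.] F [-0.4  0.1 -0.3] t 28.4667
[ 0.02 -0.76  2.43]
```

Emit:
{"method": "servo_tool", "body": {"plan": [[0.45, [0, -0.7, 0.8], [0, 0, -0.7]], [0.45, [0, -0.1, 0.8], [0, 0, 0]], [0.45, [0, 0, 0.6], [0, 0, 0]], [0.45, [0, 0, 0.2], [0, 0, 0]], [0.45, [0, 0, 0], [0, 0, 0]]]}}

```text
time_s: 28.88
tool_pos: [0.4543, 0.1998, 0.0453]
tool_rot: [179.7, -0.8, 4.4]
force: [-0.7, 0.1, 0.0]
grip_width: 0.039
```

Emit:
{"method": "servo_tool", "body": {"plan": [[0.45, [-0.2, 0.1, 0.1], [0.3, 0, -0.3]], [0, [0, 0, 0], [0, 0, 0]], [0, [0, 0, 0], [0, 0, 0]], [0, [0, 0, 0], [0, 0, 0]], [0, [0, 0, 0], [0, 0, 0]], [0, [0, 0, 0], [0, 0, 0]], [0, [0, 0, 0], [0, 0, 0]]], "force": 50}}

```text
time_s: 29.47
tool_pos: [0.4534, 0.1988, 0.0457]
tool_rot: [-180.0, -0.9, 4.7]
force: [-0.1, 0.4, -1.1]
grip_width: 0.0114
```

Emit:
{"method": "servo_tool", "body": {"plan": [[0, [0, 0, 0], [0, 0, 0]], [0, [0, 0, -0.3], [0, 0, 0]], [0, [0, 0, -0.6], [0, 0, 0]], [0, [0, 0, -1.0], [0, 1, 0]], [0, [0, 0, -1.5], [0, 1, 0]], [0, [0, 0, -2.0], [0, 1, 0]], [0, [0, 0, -2.0], [0, 0, 0]], [0, [0, 0, -2.0], [0, 0, 0]], [0, [0, 0, -2.0], [0, 0, 0]], [0, [0, 0, -2.0], [0, 0, 0]], [0, [0, 0, -2.0], [0, 0, 0]], [0, [0, 0, -2.0], [0, 0, 0]], [0, [0, 0, -1.0], [0, 0, 0]], [0, [0, 0, 0], [0, 0, 0]]]}}

```text
time_s: 30.63
tool_pos: [0.4362, 0.1972, 0.2381]
tool_rot: [179.9, -3.4, 4.9]
force: [0.1, 0.7, -2.4]
grip_width: 0.0116
```

```bash
python3 - <<'E'
from h import *
o,M,lip=stat();print(togo([.735,-.196,.25]))
E
```

```text
tcp [0.4362 0.1972 0.2381] rot [179.9  -3.4   4.9] lip-mouth mm [ 65.8 408.   95.7] nosedown -3.4 q [  11.   -5.  -37.  106.   -2.   74. -111.] F [ 0.1  0.7 -2.4] t 30.6333
[26.45 41.71  0.5 ]
```

Emit:
{"method": "servo_tool", "body": {"plan": [[0, [0.3, 0.5, 0], [0, 0, 0]], [0, [0.6, 1, 0], [0, 0, 0]], [0, [1, 1.5, -0.1], [0, 0, 0]], [0, [1.3, 2, -0.1], [0, 0.2, 0]], [0, [1.65, 2.4, -0.2], [0, 0.2, 0]], [0, [1.65, 2.4, -0.2], [0, 0.2, 0]], [0, [1.65, 2.4, -0.2], [0, 0.2, 0]], [0, [1.65, 2.4, -0.2], [0, 0.2, 0]], [0, [1.65, 2.4, -0.2], [0, 0.2, 0]], [0, [1.65, 2.4, -0.2], [0, 0.2, 0]], [0, [1.65, 2.4, -0.2], [0, 0.2, 0]], [0, [1.65, 2.4, -0.2], [0, 0.2, 0]], [0, [1.65, 2.4, -0.2], [0, 0.2, 0]], [0, [1.65, 2.4, -0.2], [0, 0.2, 0]], [0, [1.65, 2.4, -0.2], [0, 0.2, 0]], [0, [1.3, 2, -0.1], [0, 0, 0]], [0, [1, 1.5, -0.1], [0, 0, 0]], [0, [0.6, 1, 0], [0, 0, 0]], [0, [0.3, 0.5, 0], [0, 0, 0]], [0, [0, 0, 0], [0, 0, 0]]]}}

```text
time_s: 32.3
tool_pos: [0.7097, -0.1909, 0.236]
tool_rot: [179.5, -2.3, 4.3]
force: [0.0, -0.5, -2.2]
grip_width: 0.0118
```

Emit:
{"method": "servo_tool", "body": {"plan": [[0, [0, 0, 0], [0.4, -1.8, -1.5]], [0, [0, 0, -0.3], [0, 0, -3]], [0, [0, 0, -0.5], [0, 0, -4.5]], [0, [0, 0, -0.3], [0, 0, -6]], [0, [0, 0, 0], [0, 0, -6.8]], [0, [0, 0, 0], [0, 0, -6.8]], [0, [0, 0, 0], [0, 0, -6.8]], [0, [0, 0, 0], [0, 0, -6.8]], [0, [0, 0, 0], [0, 0, -6.8]], [0, [0, 0, 0], [0, 0, -6.8]], [0, [0, 0, 0], [0, 0, -6.8]], [0, [0, 0, 0], [0, 0, -6.8]], [0, [0, 0, 0], [0, 0, -5]], [0, [0, 0, 0], [0, 0, -3]], [0, [0, 0, 0], [0, 0, 0]]]}}

```text
time_s: 33.55
tool_pos: [0.6983, -0.1832, 0.2288]
tool_rot: [-178.6, 0.0, 86.0]
force: [-0.0, 0.1, -1.4]
grip_width: 0.0118
```

```bash
python3 - <<'E'
from h import *
o,M,lip=stat()
E
```

```text
tcp [ 0.6983 -0.1832  0.2288] rot [-178.6    0.    86. ] lip-mouth mm [166.5 183.7  76. ] nosedown 0.0 q [ 33.  32. -33.  68.  17.  86.  -1.] F [-0.   0.1 -1.4] t 33.55
```

Emit:
{"method": "servo_tool", "body": {"plan": [[0, [0, 0, 0], [-1.4, 0.5, -2]], [0, [0, 0, -0.3], [0, 0, -4]], [0, [0, 0, -0.3], [0, 0, -6]], [0, [0, 0, 0], [0, 0, -6.8]], [0, [0, 0, 0], [0, 0, -6.8]], [0, [0, 0, 0], [0, 0.1, -6.8]], [0, [0, 0, 0], [0, 0.1, -6.8]], [0, [0, 0, 0], [0, 0.1, -6.8]], [0, [0, 0, 0], [0, 0.1, -6.8]], [0, [0, 0, 0], [0, 0.1, -6.8]], [0, [0, 0, 0], [0, 0.1, -6.8]], [0, [0, 0, 0], [0, 0.1, -6.8]], [0, [0, 0, 0], [0, 0.1, -6.8]], [0, [0, 0, 0], [0, 0.1, -6]], [0, [0, 0, 0], [0, 0, -5]], [0, [0, 0, 0], [0, 0, -3]], [0, [0, 0, 0], [0, 0, 0]]]}}

```text
time_s: 34.97
tool_pos: [0.6923, -0.1749, 0.2261]
tool_rot: [179.1, -1.2, -176.1]
force: [-0.4, -0.1, -2.4]
grip_width: 0.0116
```

```bash
python3 - <<'E'
from h import *
o,M,lip=stat(.170)
print((M.T@(np.array([.566,-.196,.130])-lip)*100).round(2))
E
```

```text
tcp [ 0.6923 -0.1749  0.2261] rot [ 179.1   -1.2 -176.1] lip-mouth mm [-20.9  10.3  76.9] nosedown -1.2 q [ 43.  36. -51.  69.  26.  88.  91.] F [-0.4 -0.1 -2.4] t 34.9667
[-4.46 -1.4   6.07]
```

Emit:
{"method": "servo_tool", "body": {"plan": [[0, [-0.5, -0.2, 0.3], [0.4, 0, 0.5]], [0, [-0.9, -0.4, 0.7], [0.4, 0.3, 1]], [0, [-0.9, -0.5, 1], [0, 0.3, 1]], [0, [-0.9, -0.5, 1], [0, 0, 0.5]], [0, [-0.8, -0.3, 1], [0, 0, 0]], [0, [-0.4, 0, 0.8], [0, 0, 0]], [0, [0, 0, 0.4], [0, 0, 0]], [0, [0, 0, 0], [0, 0, 0]]]}}

```text
time_s: 35.63
tool_pos: [0.7398, -0.1927, 0.1646]
tool_rot: [-179.8, -2.0, -179.9]
force: [-0.4, -1.2, -2.7]
grip_width: 0.0115
```

```bash
python3 - <<'E'
from h import *
o,M,lip=stat(.170)
print((M.T@(np.array([.565,-.196,.125])-lip)*100).round(2))
E
```

```text
tcp [ 0.7398 -0.1927  0.1646] rot [-179.8   -2.  -179.9] lip-mouth mm [25.8  3.2 17.7] nosedown -2.0 q [ 38.  43. -47.  64.  30.  86.  87.] F [-0.4 -1.2 -2.7] t 35.6333
[ 0.34 -0.3   0.79]
```

Emit:
{"method": "servo_tool", "body": {"plan": [[0, [0.1, -0.1, 0.5], [0, 0, 0]], [0, [0.1, -0.1, 0.4], [0, 0, 0]], [0, [0.1, -0.1, -0.2], [0, -2, 0]], [0, [0.3, -0.1, -0.3], [0, -2.5, 0]], [0, [0.2, 0, -0.3], [0, -2.5, 0]], [0, [0.2, 0, 0.2], [0, 0, 0]], [0, [0, 0, 0], [0, 0, 0]]]}}

```text
time_s: 36.22
tool_pos: [0.7304, -0.1951, 0.1644]
tool_rot: [-179.8, 5.6, -179.9]
force: [0.1, 0.5, -1.3]
grip_width: 0.0118
```

```bash
python3 - <<'E'
from h import *
o,M,lip=stat(.170)
print((M.T@(np.array([.5640,-.196,.111])-lip)*100).round(2))
E
```

```text
tcp [ 0.7304 -0.1951  0.1644] rot [-179.8    5.6 -179.9] lip-mouth mm [22.2  0.5 -4.9] nosedown 5.6 q [ 45.  37. -49.  75.  28.  75.  87.] F [ 0.1  0.5 -1.3] t 36.2167
[ 0.09 -0.03 -0.1 ]
```

Emit:
{"method": "servo_tool", "body": {"plan": [[0, [0.3, 0, -1.2], [0, -4, 0]], [0, [0.3, 0, -1.2], [0, -4, 0]], [0, [0.3, 0, -1.2], [0, -4, 0]], [0, [0.3, 0, -1.2], [0, -4, 0]], [0, [0.35, -0.1, -1.05], [0, -3.5, 0]], [0, [0.35, -0.1, -1.05], [0, -3.5, 0]], [0, [0.3, -0.1, -1.05], [0, -3.5, 0]], [0, [0, 0, 0], [0, 0, 0]]]}}

```text
time_s: 36.88
tool_pos: [0.6791, -0.1993, 0.2268]
tool_rot: [-179.8, 31.8, -179.9]
force: [-0.4, -0.8, -2.3]
grip_width: 0.0116
```

```bash
cat >> h.py <<'E'
def panbrass(save=None):
    w=cam('wrist',save);hsv=cv2.cvtColor(w['image'],cv2.COLOR_BGR2HSV);br=cv2.inRange(hsv,(12,110,60),(30,255,255))
    n,l,s,ct=cv2.connectedComponentsWithStats(br)
    print('wrist brass',[(int(s[i,4]),ct[i].round()) for i in range(1,n) if s[i,4]>30])
E
python3 - <<'E'
from h import *
o,M,lip=stat(.170)
print((M.T@(np.array([.5640,-.196,.110])-lip)*100).round(2)); panbrass()
E
```

```text
tcp [ 0.6791 -0.1993  0.2268] rot [-179.8   31.8 -179.9] lip-mouth mm [ 11.9  -3.6 -10. ] nosedown 31.8 q [ 80.  14. -68. 103.   7.  40. 102.] F [-0.4 -0.8 -2.3] t 36.8833
[-1.06  0.37  0.07]
wrist brass [(4619, array([256.,  46.])), (244, array([223., 277.])), (239, array([289., 277.])), (4468, array([257., 322.]))]
```

Emit:
{"method": "servo_tool", "body": {"plan": [[0, [-0.3, 0.2, -0.9], [0, -2.5, 0]], [0, [-0.1, 0.2, -0.9], [0, -2.5, 0]], [0, [0.1, 0, -0.6], [0, -1.5, 0]], [0, [0, 0, 0], [0, 0, 0]], [0, [0, 0, 0], [0, 0, 0]], [0, [0, 0, 0], [0, 0, 0]]]}}

```text
time_s: 37.43
tool_pos: [0.6733, -0.187, 0.2521]
tool_rot: [179.8, 38.2, -179.3]
force: [1.1, -0.6, -1.4]
grip_width: 0.0117
```

```bash
python3 - <<'E'
from h import *
o,M,lip=stat(.170)
print((M.T@(np.array([.5640,-.196,.110])-lip)*100).round(2)); panbrass()
E
```

```text
tcp [ 0.6733 -0.187   0.2521] rot [ 179.8   38.2 -179.3] lip-mouth mm [20.4  7.9  2.2] nosedown 38.2 q [ 94.   7. -77. 108. -10.  35. 117.] F [ 1.1 -0.6 -1.4] t 37.4333
[ 0.39 -0.77  0.61]
wrist brass [(245, array([223., 277.])), (239, array([289., 277.])), (4474, array([257., 322.]))]
```

Emit:
{"method": "servo_tool", "body": {"plan": [[0, [0.2, -0.5, 0.4], [0, 0, 0]], [0, [0.1, -0.3, 0.2], [0, 0, 0]], [0, [0, 0, 0], [0, 0, 0]]]}}

```text
time_s: 37.73
tool_pos: [0.6776, -0.1922, 0.2466]
tool_rot: [179.6, 38.3, -179.0]
force: [-0.2, 0.7, -0.7]
grip_width: 0.0115
```

```bash
python3 - <<'E'
from h import *
o,M,lip=stat(.170)
print((M.T@(np.array([.5640,-.196,.110])-lip)*100).round(2))
for n in('scene','top'):
    c=cam(n);hsv=cv2.cvtColor(c['image'],cv2.COLOR_BGR2HSV);br=cv2.inRange(hsv,(12,110,60),(35,255,255))
    k,l,s,ct=cv2.connectedComponentsWithStats(br)
    print(n,[(s[i,4],ct[i].round()) for i in range(1,k) if s[i,4]>5])
E
```

```text
tcp [ 0.6776 -0.1922  0.2466] rot [ 179.6   38.3 -179. ] lip-mouth mm [24.8  2.3 -3.4] nosedown 38.3 q [ 91.   9. -75. 108.  -7.  34. 115.] F [-0.2  0.7 -0.7] t 37.7333
[ 0.39 -0.21 -0.1 ]
scene [(np.int32(2370), array([285.,  20.])), (np.int32(121), array([172., 122.])), (np.int32(7), array([193., 126.])), (np.int32(13), array([178., 134.])), (np.int32(416), array([351., 276.]))]
top [(np.int32(33), array([331., 139.])), (np.int32(8), array([323., 149.])), (np.int32(13), array([315., 154.])), (np.int32(126), array([163., 183.])), (np.int32(76), array([317., 186.])), (np.int32(120), array([163., 197.]))]
```

Emit:
{"method": "servo_tool", "body": {"plan": [[0, [0, -0.1, 1.2], [0, 4, 0]], [0, [-0.2, -0.1, 1.5], [0, 5, 0]], [0, [-0.3, 0, 1.5], [0, 5, 0]], [0, [-0.3, 0, 1.5], [0, 5, 0]], [0, [-0.3, 0, 1.5], [0, 5, 0]], [0, [0, 0, 0], [0, 0, 0]]]}}

```text
time_s: 38.33
tool_pos: [0.7173, -0.2012, 0.1849]
tool_rot: [179.4, 14.0, 179.8]
force: [0.2, 0.1, -2.8]
grip_width: 0.0116
```

Emit:
{"method": "servo_tool", "body": {"plan": [[0, [-0.25, 0.2, 1.1], [0.3, 4.5, 0]], [0, [-0.25, 0.1, 1.1], [0.3, 4.5, 0]], [0, [-0.25, 0, 1.1], [0, 4.5, 0]], [0, [0, 0, -0.4], [0, 0, 0]], [0, [0, 0, -1], [0, 0, 0]], [0, [0, 0, -2], [0, 0, 0]], [0, [0, 0, -3], [0, 0, 0]], [0, [0, 0, -3], [0, 0, 0]], [0, [0, 0, -1], [0, 0, 0]], [0, [0, 0, 0], [0, 0, 0]]]}}

```text
time_s: 39.17
tool_pos: [0.73, -0.1995, 0.2638]
tool_rot: [179.9, 0.7, 179.7]
force: [0.5, 0.2, -1.2]
grip_width: 0.0119
```

Emit:
{"method": "servo_tool", "body": {"plan": [[0, [0, 0, 0], [0, 2, 4]], [0, [0, 0, 0], [0, 0, 7]], [0, [0, 0, 0], [0, 0, 7]], [0, [0, 0, 0], [0, 0, 7]], [0, [0, 0, 0], [0, 0, 7]], [0, [0, 0, 0], [0, 0, 7]], [0, [0, 0, 0], [0, 0, 7]], [0, [0, 0, 0], [0, 0, 7]], [0, [0, 0, 0], [0, 0, 7]], [0, [0, 0, 0], [0, 0, 7]], [0, [0, 0, 0], [0, 0, 7]], [0, [0, 0, 0], [0, 0, 7]], [0, [0, 0, 0], [0, 0, 7]], [0, [0, 0, 0], [0, 0, 7]], [0, [0, 0, 0], [0, 0, 7]], [0, [0, 0, 0], [0, 0, 7]], [0, [0, 0, 0], [0, 0, 7]], [0, [0, 0, 0], [0, 0, 7]], [0, [0, 0, 0], [0, 0, 7]], [0, [0, 0, 0], [0, 0, 7]]]}}

```text
time_s: 40.83
tool_pos: [0.7133, -0.2115, 0.2522]
tool_rot: [-179.3, 0.9, 39.3]
force: [0.5, -0.3, -1.4]
grip_width: 0.0116
```

Emit:
{"method": "servo_tool", "body": {"plan": [[0, [0, 0, 0], [0, 0, 7]], [0, [0, 0, 0], [0, 0, 7]], [0, [0, 0, 0], [0, 0, 7]], [0, [0, 0, 0], [0, 0, 7]], [0, [0, 0, 0], [0, 0, 3]], [0, [0, 0, 0], [0, 0, 0]]]}}

```text
time_s: 41.33
tool_pos: [0.7064, -0.2152, 0.246]
tool_rot: [-179.8, 1.4, 7.0]
force: [-0.5, -0.7, -0.8]
grip_width: 0.0114
```

```bash
python3 - <<'E'
from h import *
o,M,lip=stat();print(togo([.4534,.1988,.2]))
c=cam('top');hsv=cv2.cvtColor(c['image'],cv2.COLOR_BGR2HSV);br=cv2.inRange(hsv,(12,110,60),(35,255,255))
k,l,s,ct=cv2.connectedComponentsWithStats(br)
print([(s[i,4],ct[i].round()) for i in range(1,k) if s[i,4]>5])
E
```

```text
tcp [ 0.7064 -0.2152  0.246 ] rot [-179.8    1.4    7. ] lip-mouth mm [332.4   2.   89.1] nosedown 1.4 q [ 26.  31. -18.  64.   9.  88. -73.] F [-0.5 -0.7 -0.8] t 41.3333
[-19.91 -44.17   5.25]
[(np.int32(126), array([163., 183.])), (np.int32(79), array([316., 186.])), (np.int32(121), array([163., 197.]))]
```

Emit:
{"method": "servo_tool", "body": {"plan": [[0, [-0.6, -1.4, 0], [0, 1.4, 0]], [0, [-1.2, -2.85, 0], [0, 0, 0]], [0, [-1.2, -2.85, 0], [0, 0, 0]], [0, [-1.2, -2.85, 0], [0, 0, 0]], [0, [-1.2, -2.85, 0], [0, 0, 0]], [0, [-1.2, -2.85, 0], [0, 0, 0]], [0, [-1.2, -2.85, 0], [0, 0, 0]], [0, [-1.2, -2.85, 0], [0, 0, 0]], [0, [-1.2, -2.85, 0], [0, 0, 0]], [0, [-1.2, -2.85, 0], [0, 0, 0]], [0, [-1.2, -2.85, 0], [0, 0, 0]], [0, [-1.2, -2.85, 0], [0, 0, 0]], [0, [-1.2, -2.85, 0], [0, 0, 0]], [0, [-1.2, -2.85, 0], [0, 0, 1]], [0, [-1.2, -2.85, 0], [0, 0, 1]], [0, [-0.6, -1.4, 0], [0, 0, 0]], [0, [0, 0, 0], [0, 0, 0]]]}}

```text
time_s: 42.8
tool_pos: [0.4498, 0.195, 0.2351]
tool_rot: [179.9, -0.0, 6.3]
force: [-0.6, 0.5, -0.8]
grip_width: 0.0116
```

```bash
python3 - <<'E'
from h import *
o,M,lip=stat();print(togo([.4534,.1988,.0455]))
E
```

```text
tcp [0.4498 0.195  0.2351] rot [179.9  -0.    6.3] lip-mouth mm [ 77.  409.9  82.3] nosedown -0.0 q [   9.   -0.  -35.  103.    0.   77. -110.] F [-0.6  0.5 -0.8] t 42.8
[ 0.4  -0.39 18.96]
```

Emit:
{"method": "servo_tool", "body": {"plan": [[0, [0.1, -0.3, 1.5], [0, 0.3, 0.8]], [0, [0.1, -0.1, 2.2], [0, 0.3, 0.5]], [0, [0.1, -0.1, 2.2], [0, 0, 0]], [0, [0.1, -0.1, 2.2], [0, 0, 0]], [0, [0, -0.1, 2.2], [0, 0, 0]], [0, [0, -0.1, 2.2], [0, 0, 0]], [0, [0, -0.1, 2], [0, 0, 0]], [0, [0, 0, 1.5], [0, 0, 0]], [0, [0, 0, 0], [0, 0, 0]]]}}

```text
time_s: 43.55
tool_pos: [0.458, 0.1954, 0.0684]
tool_rot: [179.5, -1.2, 5.4]
force: [-0.6, -1.1, -2.1]
grip_width: 0.0119
```

```bash
python3 - <<'E'
from h import *
o,M,lip=stat();print(togo([.4534,.1988,.0455]))
E
```

```text
tcp [0.458  0.1954 0.0684] rot [179.5  -1.2   5.4] lip-mouth mm [ 86.3 407.5 -80.7] nosedown -1.2 q [   6.   10.  -36.  114.    8.   57. -117.] F [-0.6 -1.1 -2.1] t 43.55
[-0.48 -0.41  2.28]
```

Emit:
{"method": "servo_tool", "body": {"plan": [[0, [-0.3, -0.4, 0.7], [0.5, -0.4, 0.6]], [0, [-0.2, -0.1, 0.7], [0, 0, 0]], [0, [0, 0, 0.5], [0, 0, 0]], [0, [0, 0, 0.3], [0, 0, 0]], [0, [0, 0, 0], [0, 0, 0]]]}}

```text
time_s: 43.97
tool_pos: [0.4546, 0.1979, 0.0461]
tool_rot: [-180.0, -1.0, 4.7]
force: [-0.7, 0.0, -0.8]
grip_width: 0.0117
```

Emit:
{"method": "servo_tool", "body": {"plan": [[0, [0, 0, 0.2], [0, 0, 0]], [0, [0, 0, 0], [0, 0, 0]], [0.3, [0, 0, 0], [0, 0, 0]], [0.45, [0, 0, 0], [0, 0, 0]], [0.45, [0, 0, 0], [0, 0, 0]], [0.45, [0, 0, -0.5], [0, 0, 0]], [0.45, [0, 0, -2], [0, 0, 0]], [0.45, [0, 0, -3], [0, 0, 0]], [0.45, [0, 0, -4], [0, 0, 0]], [0.45, [0, 0, -4], [0, 0, 0]], [0.45, [0, 0, -4], [0, 0, 0]], [0.45, [0, -2.5, 0], [0, 0, 2]], [0.45, [0, -2.5, 0], [0, 0, 2]], [0.45, [0, -2.5, 0], [0, 0, 2]], [0.45, [0, -2.5, 0], [0, 0, 0]], [0.45, [0, 0, 0], [0, 0, 0]]]}}

```text
time_s: 45.3
tool_pos: [0.4515, 0.3019, 0.2391]
tool_rot: [-179.5, -1.9, -1.8]
force: [-0.5, 0.1, 0.3]
grip_width: 0.039
```

```bash
python3 - <<'E'
from h import *
o,M,lip=stat();print(togo([.4615,.3043,.2]))
c=cam('wrist'); overlay(c,[.5495,.3024],-1.3,'w6')
im=cv2.imread('pics/w6.png')
for u in pix(c,traypts([.5393,.2059],4.7,TP))*1.5:
    if abs(u).max()<2000: cv2.drawMarker(im,tuple(int(v) for v in u),(255,0,0),0,8,1)
cv2.imwrite('pics/w6.png',im)
E
```

```text
tcp [0.4515 0.3019 0.2391] rot [-179.5   -1.9   -1.8] lip-mouth mm [ 80.8 492.9  92. ] nosedown -1.9 q [   2.    6.  -41.   97.    5.   76. -132.] F [-0.5  0.1  0.3] t 45.3
[ 0.86 -0.24  3.94]
```

View pics/w6.png

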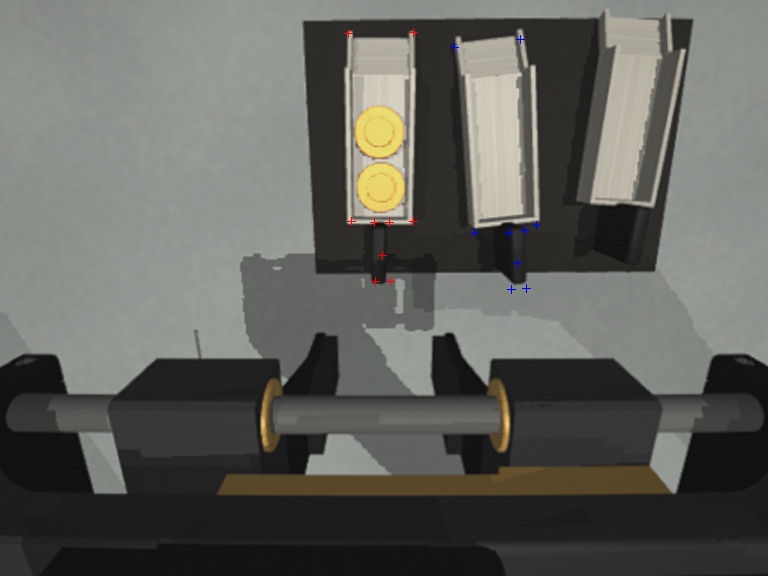

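Two trays are now empty and standing on the mat. The third tray's tab is at about (379,255), 1 mm left of the overlay. Going down.

Emit:
{"method": "servo_tool", "body": {"plan": [[0.45, [0.2, -0.3, 2.5], [-0.4, -0.5, 0]], [0.45, [0.2, -0.1, 2.5], [0, -0.5, 0]], [0.45, [0.2, -0.1, 2.5], [0, -0.5, 0]], [0.45, [0.1, -0.1, 2.5], [0, 0, 0]], [0.45, [0, -0.1, 2.5], [0, 0, 0]], [0.45, [0, -0.1, 2], [0, 0, 0]], [0.45, [0, 0, 1.5], [0, 0, 0]], [0.45, [0, 0, 0.7], [0, 0, 0]], [0.45, [0, 0, 0], [0, 0, 0]]]}}

```text
time_s: 46.1
tool_pos: [0.4674, 0.2987, 0.0693]
tool_rot: [179.7, -0.8, -2.3]
force: [-0.4, -0.1, 0.5]
grip_width: 0.0391
```

```bash
python3 - <<'E'
from h import *
o,M,lip=stat();print(togo([.4615,.3055,.0445]))
E
```

```text
tcp [0.4674 0.2987 0.0693] rot [179.7  -0.8  -2.3] lip-mouth mm [ 96.  487.9 -81.1] nosedown -0.8 q [  -2.   18.  -39.  106.   14.   60. -139.] F [-0.4 -0.1  0.5] t 46.1
[-0.65 -0.68  2.47]
```

Emit:
{"method": "servo_tool", "body": {"plan": [[0.45, [-0.4, -0.7, 0.8], [0.2, 0, -0.8]], [0.45, [-0.2, -0.1, 0.8], [0, 0, 0]], [0.45, [-0.1, 0, 0.6], [0, 0, 0]], [0.45, [0, 0, 0.2], [0, 0, 0]], [0.45, [0, 0, 0], [0, 0, 0]]]}}

```text
time_s: 46.52
tool_pos: [0.4628, 0.3074, 0.0463]
tool_rot: [179.9, -1.1, -1.5]
force: [-0.6, 0.4, 0.1]
grip_width: 0.0395
```

Emit:
{"method": "servo_tool", "body": {"plan": [[0.45, [-0.1, 0.15, 0.15], [0, -0.5, 0]], [0, [0, 0, 0], [0, 0, 0]], [0, [0, 0, 0], [0, 0, 0]], [0, [0, 0, 0], [0, 0, 0]], [0, [0, 0, 0], [0, 0, 0]], [0, [0, 0, 0], [0, 0, 0]], [0, [0, 0, 0], [0, 0, 0]], [0, [0, 0, 0], [0, 0, 0]]], "force": 50}}

```text
time_s: 47.18
tool_pos: [0.463, 0.3066, 0.0464]
tool_rot: [-180.0, -0.7, -1.5]
force: [-0.2, -0.1, -0.7]
grip_width: 0.0116
```

Emit:
{"method": "servo_tool", "body": {"plan": [[0, [0, 0, -0.3], [0, 0, 0]], [0, [0, 0, -0.6], [0, 0, 0]], [0, [0, 0, -1.0], [0, 1, 0]], [0, [0, 0, -1.5], [0, 1, 0]], [0, [0, 0, -2.0], [0, 1, 0]], [0, [0, 0, -2.0], [0, 0, 0]], [0, [0, 0, -2.0], [0, 0, 0]], [0, [0, 0, -2.0], [0, 0, 0]], [0, [0, 0, -2.0], [0, 0, 0]], [0, [0, 0, -2.0], [0, 0, 0]], [0, [0, 0, -2.0], [0, 0, 0]], [0, [0, 0, -1.0], [0, 0, 0]], [0, [0, 0, 0], [0, 0, 0]]]}}

```text
time_s: 48.27
tool_pos: [0.4449, 0.3062, 0.2421]
tool_rot: [179.7, -3.9, -1.2]
force: [0.4, -1.0, -1.7]
grip_width: 0.0118
```

```bash
python3 - <<'E'
from h import *
o,M,lip=stat();print(togo([.735,-.196,.25]))
E
```

```text
tcp [0.4449 0.3062 0.2421] rot [179.7  -3.9  -1.2] lip-mouth mm [ 75.2 498.4 100.9] nosedown -3.9 q [   1.    5.  -42.   98.    6.   76. -134.] F [ 0.4 -1.  -1.7] t 48.2667
[30.07 49.57  1.53]
```

Emit:
{"method": "servo_tool", "body": {"plan": [[0, [0.4, 0.6, 0], [0, 0, 0]], [0, [0.8, 1.2, 0], [0, 0, 0]], [0, [1.2, 1.8, -0.1], [0, 0, 0]], [0, [1.6, 2.4, -0.1], [0, 0.2, 0]], [0, [2, 2.95, -0.2], [0, 0.2, 0]], [0, [2, 2.95, -0.2], [0, 0.2, 0]], [0, [2, 2.95, -0.2], [0, 0.2, 0]], [0, [2, 2.95, -0.2], [0, 0.2, 0]], [0, [2, 2.95, -0.2], [0, 0.2, 0]], [0, [2, 2.95, -0.2], [0, 0.2, 0]], [0, [2, 2.95, -0.2], [0, 0.2, 0]], [0, [2, 2.95, -0.2], [0, 0.2, 0]], [0, [2, 2.95, -0.2], [0, 0.2, 0]], [0, [2, 2.95, -0.2], [0, 0.2, 0]], [0, [2, 2.95, -0.2], [0, 0.2, 0]], [0, [1.6, 2.4, -0.1], [0, 0, 0]], [0, [1.2, 1.8, -0.1], [0, 0, 0]], [0, [0.8, 1.2, 0], [0, 0, 0]], [0, [0.4, 0.6, 0], [0, 0, 0]], [0, [0, 0, 0], [0, 0, 0]]]}}

```text
time_s: 49.93
tool_pos: [0.7306, -0.1815, 0.2562]
tool_rot: [178.7, -3.3, -1.1]
force: [-0.1, -0.0, -3.0]
grip_width: 0.0115
```

Emit:
{"method": "servo_tool", "body": {"plan": [[0, [0, 0, 0], [1, -1.5, -1.5]], [0, [0, 0, 0], [0, -1.3, -3]], [0, [0, 0, 0], [0, 0, -4.5]], [0, [0, 0, 0], [0, 0, -6]], [0, [0, 0, 0], [0, 0, -6.8]], [0, [0, 0, 0], [0, 0, -6.8]], [0, [0, 0, 0], [0, 0, -6.8]], [0, [0, 0, 0], [0, 0, -6.8]], [0, [0, 0, 0], [0, 0, -6.8]], [0, [0, 0, 0], [0, 0, -6.8]], [0, [0, 0, 0], [0, 0, -6.8]], [0, [0, 0, 0], [0, 0, -6.8]], [0, [0, 0, 0], [0, 0, -6.8]], [0, [0, 0, 0], [0, 0, -5]], [0, [0, 0, 0], [0, 0, -3]], [0, [0, 0, 0], [0, 0, 0]]]}}

```text
time_s: 51.27
tool_pos: [0.7189, -0.1594, 0.2407]
tool_rot: [-178.7, 0.0, 88.1]
force: [-0.5, -0.2, -1.8]
grip_width: 0.012
```

```bash
python3 - <<'E'
from h import *
o,M,lip=stat(.171,.040)
E
```

```text
tcp [ 0.7189 -0.1594  0.2407] rot [-178.7    0.    88.1] lip-mouth mm [180.8 207.7  85.6] nosedown 0.0 q [ 32.  34. -36.  64.  19.  89.  -2.] F [-0.5 -0.2 -1.8] t 51.2667
```

Emit:
{"method": "servo_tool", "body": {"plan": [[0, [0, 0, 0], [-1.3, 0.5, -2]], [0, [0, 0, -0.1], [0, 0, -4]], [0, [0, 0, -0.1], [0, 0, -6]], [0, [0, 0, 0], [0, 0, -6.8]], [0, [0, 0, 0], [0, 0, -6.8]], [0, [0, 0, 0], [0, 0.1, -6.8]], [0, [0, 0, 0], [0, 0.1, -6.8]], [0, [0, 0, 0], [0, 0.1, -6.8]], [0, [0, 0, 0], [0, 0.1, -6.8]], [0, [0, 0, 0], [0, 0.1, -6.8]], [0, [0, 0, 0], [0, 0.1, -6.8]], [0, [0, 0, 0], [0, 0.1, -6.8]], [0, [0, 0, 0], [0, 0.1, -6]], [0, [0, 0, 0], [0, 0.1, -5]], [0, [0, 0, 0], [0, 0, -3]], [0, [0, 0, 0], [0, 0, 0]]]}}

```text
time_s: 52.6
tool_pos: [0.7138, -0.1417, 0.2384]
tool_rot: [179.2, -1.0, 179.5]
force: [-0.3, 0.4, -3.1]
grip_width: 0.0117
```

```bash
python3 - <<'E'
from h import *
o,M,lip=stat(.171,.040)
print((M.T@(np.array([.566,-.196,.130])-lip)*100).round(2))
E
```

```text
tcp [ 0.7138 -0.1417  0.2384] rot [179.2  -1.  179.5] lip-mouth mm [-0.7 56.6 86.4] nosedown -1.0 q [ 40.  38. -53.  66.  28.  90.  83.] F [-0.3  0.4 -3.1] t 52.6
[-2.56 -5.71  7.02]
```

Emit:
{"method": "servo_tool", "body": {"plan": [[0, [-0.3, -0.5, 0], [0.4, 0.4, -0.5]], [0, [-0.5, -1, 0.2], [0.4, 0.3, -0.5]], [0, [-0.6, -1.4, 0.4], [0, 0, 0]], [0, [-0.5, -1.2, 0.8], [0, 0, 0]], [0, [-0.3, -0.7, 1], [0, 0, 0]], [0, [-0.2, -0.3, 1.2], [0, 0, 0]], [0, [0, 0, 1.2], [0, 0, 0]], [0, [0, 0, 0.8], [0, 0, 0]], [0, [0, 0, 0.4], [0, 0, 0]], [0, [0, 0, 0], [0, 0, 0]]]}}

```text
time_s: 53.43
tool_pos: [0.7372, -0.1989, 0.1668]
tool_rot: [-179.9, -2.0, -180.0]
force: [-0.1, -1.0, -2.3]
grip_width: 0.0118
```

```bash
python3 - <<'E'
from h import *
o,M,lip=stat(.171,.040)
print((M.T@(np.array([.565,-.196,.125])-lip)*100).round(2))
E
```

```text
tcp [ 0.7372 -0.1989  0.1668] rot [-179.9   -2.  -180. ] lip-mouth mm [22.1 -2.9 17.9] nosedown -2.0 q [ 40.  44. -50.  64.  32.  87.  86.] F [-0.1 -1.  -2.3] t 53.4333
[-0.04  0.31  0.79]
```

Emit:
{"method": "servo_tool", "body": {"plan": [[0, [-0.1, 0.2, 0.5], [0, 0, -0.3]], [0, [0, 0.2, 0.4], [0, 0, 0]], [0, [0, 0, -0.2], [0, -2, 0]], [0, [0.2, 0, -0.3], [0, -2.5, 0]], [0, [0.1, 0, -0.3], [0, -2.5, 0]], [0, [0.1, 0, 0.2], [0, 0, 0]], [0, [0, 0, 0], [0, 0, 0]]]}}

```text
time_s: 54.02
tool_pos: [0.7339, -0.1895, 0.165]
tool_rot: [-179.8, 5.2, -179.3]
force: [-2.2, -0.3, -2.2]
grip_width: 0.0116
```

```bash
python3 - <<'E'
from h import *
o,M,lip=stat(.171,.040);panbrass()
print((M.T@(np.array([.5640,-.196,.111])-lip)*100).round(2))
E
```

```text
tcp [ 0.7339 -0.1895  0.165 ] rot [-179.8    5.2 -179.3] lip-mouth mm [24.5  4.5 -5.4] nosedown 5.2 q [ 46.  39. -53.  74.  31.  76.  86.] F [-2.2 -0.3 -2.2] t 54.0167
wrist brass [(4206, array([256.,  79.])), (3389, array([258., 155.])), (240, array([223., 277.])), (235, array([289., 277.])), (4456, array([257., 322.]))]
[ 0.32 -0.42 -0.17]
```

Emit:
{"method": "servo_tool", "body": {"plan": [[0, [0.4, -0.3, -1.3], [0, -4, 0]], [0, [0.3, -0.1, -1.2], [0, -4, 0]], [0, [0.28, 0, -1.2], [0, -4, 0]], [0, [0.28, 0, -1.2], [0, -4, 0]], [0, [0, 0, 0], [0, 0, 0]]]}}

```text
time_s: 54.48
tool_pos: [0.713, -0.1892, 0.2073]
tool_rot: [179.8, 21.4, -179.1]
force: [-0.2, -0.3, -2.6]
grip_width: 0.0113
```

```bash
python3 - <<'E'
from h import *
o,M,lip=stat(.171,.040)
print((M.T@(np.array([.5640,-.196,.110])-lip)*100).round(2))
E
```

```text
tcp [ 0.713  -0.1892  0.2073] rot [ 179.8   21.4 -179.1] lip-mouth mm [25.5  4.8 -7.3] nosedown 21.4 q [ 64.  27. -62.  91.  24.  56.  90.] F [-0.2 -0.3 -2.6] t 54.4833
[ 0.32 -0.46 -0.38]
```

Emit:
{"method": "servo_tool", "body": {"plan": [[0, [0.4, -0.4, -1.15], [0, -3.5, 0]], [0, [0.35, -0.2, -1.15], [0, -3.5, 0]], [0, [0.25, -0.1, -1.05], [0, -3.5, 0]], [0, [0.25, -0.1, -0.9], [0, -3, 0]], [0, [0, -0.1, 0], [0, 0, 0]]]}}

```text
time_s: 54.9
tool_pos: [0.6847, -0.1944, 0.2401]
tool_rot: [179.4, 35.1, -178.9]
force: [-1.1, -0.9, -2.8]
grip_width: 0.0117
```

```bash
python3 - <<'E'
from h import *
o,M,lip=stat(.171,.040);panbrass()
print((M.T@(np.array([.5640,-.196,.110])-lip)*100).round(2))
E
```

```text
tcp [ 0.6847 -0.1944  0.2401] rot [ 179.4   35.1 -178.9] lip-mouth mm [24.9 -0.  -5.9] nosedown 35.1 q [ 88.  16. -76. 104.   8.  38. 103.] F [-1.1 -0.9 -2.8] t 54.9
wrist brass [(4346, array([258.,  66.])), (241, array([223., 277.])), (238, array([289., 277.])), (4474, array([258., 322.]))]
[ 0.25  0.03 -0.28]
```

Emit:
{"method": "servo_tool", "body": {"plan": [[0, [0.4, -0.1, -0.7], [0, -2.5, 0]], [0, [0.2, -0.2, -0.6], [0, -2, 0]], [0, [0.1, -0.2, 0.1], [0, 0, 0]], [0, [0, -0.1, 0.1], [0, 0, 0]], [0, [0, -0.1, 0], [0, 0, 0]], [0, [0, 0, 0], [0, 0, 0]]]}}

```text
time_s: 55.45
tool_pos: [0.6824, -0.1933, 0.2526]
tool_rot: [179.0, 39.9, -178.2]
force: [-0.9, 0.1, -1.7]
grip_width: 0.0118
```

```bash
python3 - <<'E'
from h import *
o,M,lip=stat(.171,.040);panbrass()
print((M.T@(np.array([.5640,-.196,.110])-lip)*100).round(2))
E
```

```text
tcp [ 0.6824 -0.1933  0.2526] rot [ 179.    39.9 -178.2] lip-mouth mm [34.   0.3 -2.7] nosedown 39.9 q [ 94.  11. -77. 107.  -8.  33. 118.] F [-0.9  0.1 -1.7] t 55.45
wrist brass [(243, array([223., 277.])), (240, array([289., 277.])), (4471, array([257., 322.]))]
[ 1.13  0.04 -0.65]
```

Emit:
{"method": "servo_tool", "body": {"plan": [[0, [0.6, -0.1, -0.3], [0, 0, 0]], [0, [0.5, -0.1, -0.2], [0, 0, 0]], [0, [0, 0, 0], [0, 0, 0]]]}}

```text
time_s: 55.75
tool_pos: [0.6736, -0.1914, 0.251]
tool_rot: [178.7, 40.0, -177.9]
force: [-0.2, 0.2, -1.5]
grip_width: 0.0118
```

```bash
python3 - <<'E'
from h import *
o,M,lip=stat(.171,.040)
for n in('scene','top'):
    c=cam(n);hsv=cv2.cvtColor(c['image'],cv2.COLOR_BGR2HSV);br=cv2.inRange(hsv,(12,110,60),(35,255,255))
    k,l,s,ct=cv2.connectedComponentsWithStats(br)
    print(n,[(int(s[i,4]),ct[i].round()) for i in range(1,k) if s[i,4]>5])
    if n=='scene':print('mouth px',pix(c,[[.5428,-.1962,.115],[.5428,-.1962,.02]]).round())
print((M.T@(np.array([.5640,-.196,.110])-lip)*100).round(2))
E
```

```text
tcp [ 0.6736 -0.1914  0.251 ] rot [ 178.7   40.  -177.9] lip-mouth mm [25.5  1.9 -4.5] nosedown 40.0 q [ 96.   9. -78. 109. -14.  34. 123.] F [-0.2  0.2 -1.5] t 55.75
scene [(2434, array([284.,  20.])), (128, array([173., 119.])), (15, array([181., 130.])), (19, array([217., 166.]))]
mouth px [[210. 160.]
 [213. 180.]]
top [(37, array([335., 141.])), (11, array([324., 152.])), (15, array([316., 156.])), (159, array([317., 183.])), (10, array([316., 195.]))]
[ 0.37 -0.15 -0.25]
```

Both blocks are out: brass now shows only inside the mouth. I'll level the tray and take it back.

Emit:
{"method": "servo_tool", "body": {"plan": [[0, [0.2, -0.2, 1.1], [0, 4, 0]], [0, [-0.1, -0.1, 1.5], [0, 5, 0]], [0, [-0.3, 0, 1.5], [0, 5, 0]], [0, [-0.3, 0, 1.5], [0, 5, 0]], [0, [-0.3, 0, 1.4], [0, 5, 0]], [0, [0, 0, 0], [0, 0, 0]]]}}

```text
time_s: 56.35
tool_pos: [0.7146, -0.1978, 0.1937]
tool_rot: [178.5, 16.9, -178.7]
force: [-0.4, 0.9, -2.5]
grip_width: 0.0118
```

Emit:
{"method": "servo_tool", "body": {"plan": [[0, [-0.25, 0.2, 1.1], [0.3, 4.5, 0]], [0, [-0.25, 0.1, 1.1], [0.3, 4.5, 0]], [0, [-0.25, 0, 1.1], [0, 4.5, 0]], [0, [0, 0, -0.4], [0, 0, 0]], [0, [0, 0, -1], [0, 0, 0]], [0, [0, 0, -2], [0, 0, 0]], [0, [0, 0, -3], [0, 0, 0]], [0, [0, 0, -3], [0, 0, 0]], [0, [0, 0, -1], [0, 0, 0]], [0, [0, 0, 0], [0, 0, 0]]]}}

```text
time_s: 57.18
tool_pos: [0.7257, -0.1975, 0.2655]
tool_rot: [179.2, 3.3, -178.8]
force: [0.4, -0.9, -2.1]
grip_width: 0.0119
```

Emit:
{"method": "servo_tool", "body": {"plan": [[0, [0, 0, 0], [0, 2, 4]], [0, [0, 0, 0], [0, 0, 7]], [0, [0, 0, 0], [0, 0, 7]], [0, [0, 0, 0], [0, 0, 7]], [0, [0, 0, 0], [0, 0, 7]], [0, [0, 0, 0], [0, 0, 7]], [0, [0, 0, 0], [0, 0, 7]], [0, [0, 0, 0], [0, 0, 7]], [0, [0, 0, 0], [0, 0, 7]], [0, [0, 0, 0], [0, 0, 7]], [0, [0, 0, 0], [0, 0, 7]], [0, [0, 0, 0], [0, 0, 7]], [0, [0, 0, 0], [0, 0, 7]], [0, [0, 0, 0], [0, 0, 7]], [0, [0, 0, 0], [0, 0, 7]], [0, [0, 0, 0], [0, 0, 7]], [0, [0, 0, 0], [0, 0, 7]], [0, [0, 0, 0], [0, 0, 7]], [0, [0, 0, 0], [0, 0, 7]], [0, [0, 0, 0], [0, 0, 7]]]}}

```text
time_s: 58.85
tool_pos: [0.7103, -0.2132, 0.2493]
tool_rot: [179.5, -1.1, 40.7]
force: [0.6, -0.7, -1.6]
grip_width: 0.0116
```

Emit:
{"method": "servo_tool", "body": {"plan": [[0, [0, 0, 0], [0, 0, 7]], [0, [0, 0, 0], [0, 0, 7]], [0, [0, 0, 0], [0, 0, 7]], [0, [0, 0, 0], [0, 0, 7]], [0, [0, 0, 0], [0, 0, 6]], [0, [0, 0, 0], [0, 0, 4]], [0, [0, 0, 0], [0, 0, 0]]]}}

```text
time_s: 59.43
tool_pos: [0.7026, -0.2186, 0.2404]
tool_rot: [-179.7, -0.9, 1.1]
force: [-0.5, 0.5, -1.3]
grip_width: 0.0116
```

```bash
python3 - <<'E'
from h import *
o,M,lip=stat();print(togo([.463,.3066,.2]))
E
```

```text
tcp [ 0.7026 -0.2186  0.2404] rot [-179.7   -0.9    1.1] lip-mouth mm [331.4 -19.   90.3] nosedown -0.9 q [ 26.  29. -16.  67.   7.  84. -78.] F [-0.5  0.5 -1.3] t 59.4333
[-23.05 -52.93   3.97]
```

Emit:
{"method": "servo_tool", "body": {"plan": [[0, [-0.6, -1.6, 0], [0, -0.5, 0]], [0, [-1.3, -3.2, 0], [0, 0, 0]], [0, [-1.3, -3.2, 0], [0, 0, 0]], [0, [-1.3, -3.2, 0], [0, 0, 0]], [0, [-1.3, -3.2, 0], [0, 0, 0]], [0, [-1.3, -3.2, 0], [0, 0, 0]], [0, [-1.3, -3.2, 0], [0, 0, 0]], [0, [-1.3, -3.2, 0], [0, 0, 0]], [0, [-1.3, -3.2, 0], [0, 0, 0]], [0, [-1.3, -3.2, 0], [0, 0, 0]], [0, [-1.3, -3.2, 0], [0, 0, 0]], [0, [-1.3, -3.2, 0], [0, 0, 0]], [0, [-1.3, -3.2, 0], [0, 0, 0]], [0, [-1.3, -3.2, 0], [0, 0, 0]], [0, [-1.3, -3.2, 0], [0, 0, 1]], [0, [-1.3, -3.2, 0], [0, 0, 1]], [0, [-0.6, -1.6, 0], [0, 0, 0]], [0, [0, 0, 0], [0, 0, 0]]]}}

```text
time_s: 60.93
tool_pos: [0.4606, 0.2968, 0.2229]
tool_rot: [179.9, -0.2, 0.0]
force: [0.2, -0.0, -1.8]
grip_width: 0.0117
```

```bash
python3 - <<'E'
from h import *
o,M,lip=stat();print(togo([.463,.3066,.0464]))
E
```

```text
tcp [0.4606 0.2968 0.2229] rot [179.9  -0.2   0. ] lip-mouth mm [ 88.9 493.1  70.8] nosedown -0.2 q [  -3.    8.  -36.   97.    5.   76. -130.] F [ 0.2 -0.  -1.8] t 60.9333
[ 0.17 -1.02 17.65]
```

Emit:
{"method": "servo_tool", "body": {"plan": [[0, [0, -0.6, 1.5], [0, 0.2, 0.5]], [0, [0, -0.4, 2.2], [0, 0, 0.3]], [0, [0, -0.1, 2.2], [0, 0, 0]], [0, [0, -0.1, 2.2], [0, 0, 0]], [0, [0, -0.1, 2.2], [0, 0, 0]], [0, [0, -0.1, 2], [0, 0, 0]], [0, [0, -0.1, 1.5], [0, 0, 0]], [0, [0, 0, 1], [0, 0, 0]], [0, [0, 0, 0], [0, 0, 0]]]}}

```text
time_s: 61.68
tool_pos: [0.4643, 0.3013, 0.0664]
tool_rot: [179.6, -0.9, -0.3]
force: [0.5, 0.0, -2.1]
grip_width: 0.0119
```

```bash
python3 - <<'E'
from h import *
o,M,lip=stat();print(togo([.463,.3066,.0464]))
E
```

```text
tcp [0.4643 0.3013 0.0664] rot [179.6  -0.9  -0.3] lip-mouth mm [ 93.  496.2 -83.7] nosedown -0.9 q [  -6.   17.  -35.  107.   12.   59. -136.] F [ 0.5  0.  -2.1] t 61.6833
[-0.16 -0.55  1.99]
```

Emit:
{"method": "servo_tool", "body": {"plan": [[0, [-0.2, -0.5, 0.6], [0.4, -0.2, 0.8]], [0, [-0.1, -0.1, 0.6], [0, 0, 0]], [0, [0, 0, 0.5], [0, 0, 0]], [0, [0, 0, 0.2], [0, 0, 0]], [0, [0, 0, 0], [0, 0, 0]]]}}

```text
time_s: 62.1
tool_pos: [0.4638, 0.3065, 0.0478]
tool_rot: [-179.9, -0.9, -1.3]
force: [-0.6, 0.3, -1.2]
grip_width: 0.0119
```

Emit:
{"method": "servo_tool", "body": {"plan": [[0, [0, 0, 0.2], [0, 0, 0]], [0, [0, 0, 0.1], [0, 0, 0]], [0, [0, 0, 0], [0, 0, 0]], [0.3, [0, 0, 0], [0, 0, 0]], [0.45, [0, 0, 0], [0, 0, 0]], [0.45, [0, 0, 0], [0, 0, 0]], [0.45, [0, 0, -0.5], [0, 0, 0]], [0.45, [0, 0, -2], [0, 0, 0]], [0.45, [0, 0, -3], [0, 0, 0]], [0.45, [0, 0, -4], [0, 0, 0]], [0.45, [0, 0, -4], [0, 0, 0]], [0.45, [0, 0, -4], [0, 0, 0]], [0.45, [0, 0, -3], [0, 0, 0]], [0.45, [0, 0, 0], [0, 0, 0]]]}}

```text
time_s: 63.27
tool_pos: [0.4597, 0.3072, 0.263]
tool_rot: [-179.8, -1.1, -1.1]
force: [0.5, 0.0, -0.4]
grip_width: 0.039
```

```bash
python3 - <<'E'
from h import *
o,M,lip=stat()
c=cam('top');hsv=cv2.cvtColor(c['image'],cv2.COLOR_BGR2HSV);br=cv2.inRange(hsv,(12,110,60),(35,255,255))
k,l,s,ct=cv2.connectedComponentsWithStats(br)
print([(int(s[i,4]),ct[i].round()) for i in range(1,k) if s[i,4]>5])
wh=cv2.inRange(hsv,(0,0,150),(180,40,255))
for k in cv2.findContours(wh,cv2.RETR_EXTERNAL,cv2.CHAIN_APPROX_NONE)[0]:
    if cv2.contourArea(k)<400: continue
    w=world(c,k[:,0,:],.005)[:,:2];r=cv2.minAreaRect(w.astype(np.float32)*1000);print('white',np.round(r[0],1),np.round(r[1],1),round(r[2],1))
big(c,'top6',130,90,430,315,2.6)
E
```

```text
tcp [0.4597 0.3072 0.263 ] rot [-179.8   -1.1   -1.1] lip-mouth mm [ 88.5 500.3 113.4] nosedown -1.1 q [  -3.    7.  -36.   93.    5.   80. -131.] F [ 0.5  0.  -0.4] t 63.2667
[(213, array([318., 181.])), (9, array([316., 195.]))]
white [ 253.5 -371.4] [169.6 126.7] 50.0
white [ 360.8 -186.5] [72.5 97.4] 36.6
white [ 441.3 -435.8] [130.5  97.1] 90.0
```

View pics/top6.png

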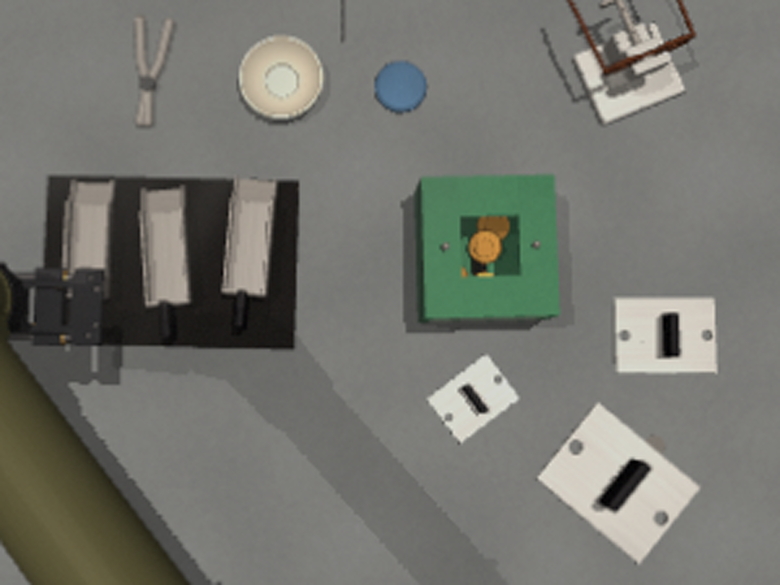

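All three trays are empty and standing on the mat. The blocks are seen through the tank mouth at (488,240). The cover has been knocked aside to world (0.441, −0.436), at (665,335) in the picture, and is still flat. I'll go to it.

Emit:
{"method": "servo_tool", "body": {"plan": [[0.45, [0, 1.5, 0], [0, -0.5, 0]], [0.45, [0, 3, 0], [0, 0, 0]], [0.45, [0, 3.6, 0], [0, 0, 0]], [0.45, [0, 3.6, 0], [0, 0, 0]], [0.45, [0, 3.6, 0], [0, 0, 0]], [0.45, [0, 3.6, 0], [0, 0, 0]], [0.45, [0, 3.6, 0], [0, 0, 0]], [0.45, [0, 3.6, 0], [0, 0, 0]], [0.45, [0, 3.6, 0], [0, 0, 0]], [0.45, [0, 3.6, 0], [0, 0, 0]], [0.45, [0, 3.6, 0], [0, 0, 0]], [0.45, [0, 3.6, 0], [0, 0, 0]], [0.45, [0, 3.6, 0], [0, 0, 0]], [0.45, [0, 3.6, 0], [0, 0, 0]], [0.45, [0, 3.6, 0], [0, 0, 0]], [0.45, [0, 3.6, 0], [0, 0, 0]], [0.45, [0, 3.6, 0], [0, 0, 0]], [0.45, [0, 3.6, 0], [0, 0, 0]], [0.45, [0, 3, 0], [0, 0, 0]], [0.45, [0, 1.5, 0], [0, 0, 0]]]}}

```text
time_s: 64.98
tool_pos: [0.4363, -0.382, 0.2348]
tool_rot: [-179.4, 1.1, -0.2]
force: [-0.9, -1.0, 0.4]
grip_width: 0.0394
```

```bash
python3 - <<'E'
from h import *
o,M,lip=stat();print(togo([.441,-.436,.15]))
E
```

```text
tcp [ 0.4363 -0.382   0.2348] rot [-179.4    1.1   -0.2] lip-mouth mm [  63.8 -186.    78.7] nosedown 1.1 q [ 35.  10.   4.  92.  -1.  79. -51.] F [-0.9 -1.   0.4] t 64.9833
[0.65 5.48 8.41]
```

Emit:
{"method": "servo_tool", "body": {"plan": [[0.45, [0.3, 2.3, 0], [-0.5, 1, 0]], [0.45, [0.3, 2.3, 0], [0, 0, 0]], [0.45, [0, 0.4, 0], [0, 0, 0]], [0.45, [0, 0, 0], [0, 0, 0]]]}}

```text
time_s: 65.32
tool_pos: [0.4374, -0.4378, 0.2272]
tool_rot: [-179.7, 0.6, -0.6]
force: [-0.0, -0.5, -0.1]
grip_width: 0.0393
```

```bash
cat >> h.py <<'E'
def coverfit():
    c=cam('wrist');o=env.get_obs()
    hsv=cv2.cvtColor(c['image'],cv2.COLOR_BGR2HSV);m=cv2.inRange(hsv,(0,0,145),(180,45,255));m[225:]=0
    ks=[k for k in cv2.findContours(m,cv2.RETR_EXTERNAL,cv2.CHAIN_APPROX_NONE)[0] if cv2.contourArea(k)>1500]
    for k in ks:
        r=cv2.minAreaRect((world(c,k[:,0,:],.005)[:,:2]*1000).astype(np.float32));print('fit',np.round(r[0],1),np.round(r[1],1),round(r[2],1))
    return c,o
E
python3 - <<'E'
from h import *
o,M,lip=stat();c,o=coverfit()
im=cv2.resize(c['image'],None,fx=1.5,fy=1.5)
P=[[.441+a*.048,-.436+b*.065,.005] for a in(1,-1) for b in(1,-1)]+[[.441,-.436+b*.054,.005] for b in (1,-1)]+[[.441+a*.028,-.436+b*.006,.047] for a in(1,-1) for b in(1,-1)]
for u in pix(c,P)*1.5: cv2.drawMarker(im,tuple(int(v) for v in u),(0,0,255),0,8,1)
cv2.imwrite('pics/w7.png',im); print((pix(c,P)*1.5).round())
E
```

```text
tcp [ 0.4374 -0.4378  0.2272] rot [-179.7    0.6   -0.6] lip-mouth mm [  65.2 -243.3   72.6] nosedown 0.6 q [ 38.  15.   6.  87.  -1.  79. -47.] F [-0.  -0.5 -0.1] t 65.3167
fit [ 361.4 -187.2] [71.5 96.2] 36.8
fit [ 441.6 -436.1] [130.9  94.6] 89.3
[[309. 185.]
 [457. 184.]
 [316. 288.]
 [453. 287.]
 [325. 239.]
 [443. 237.]
 [375. 214.]
 [390. 214.]
 [377. 281.]
 [391. 281.]]
```

View pics/w7.png

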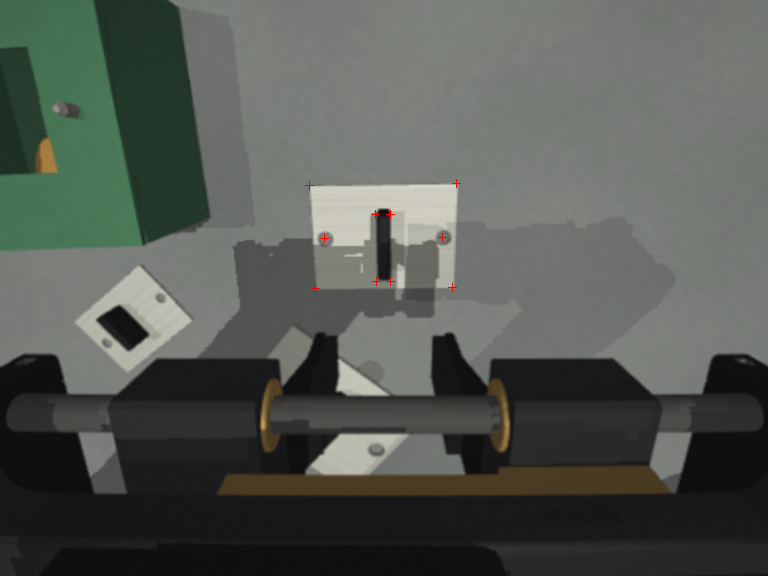

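The overlay sits exactly on the cover: corners, holes at (325,239) and (443,237), and tab. Descending to grip it.

Emit:
{"method": "servo_tool", "body": {"plan": [[0.45, [0.2, 0, 2.5], [0, 0, 0]], [0.45, [0.2, 0, 2.5], [0, 0.2, 0]], [0.45, [0.1, 0, 2.5], [0, 0.2, 0]], [0.45, [0.1, 0, 2.5], [0, 0, 0]], [0.45, [0, 0, 2.5], [0, 0, 0]], [0.45, [0, 0, 2.5], [0, 0, 0]], [0.45, [0, 0, 2], [0, 0, 0]], [0.45, [0, 0, 1.2], [0, 0, 0]], [0.45, [0, 0, 0], [0, 0, 0]]]}}

```text
time_s: 66.12
tool_pos: [0.4472, -0.4212, 0.0381]
tool_rot: [-179.3, 0.0, 0.2]
force: [-1.7, -1.0, -0.0]
grip_width: 0.0393
```

```bash
python3 - <<'E'
from h import *
stat();print(togo([.4415,-.436,.0152]))
E
```

```text
tcp [ 0.4472 -0.4212  0.0381] rot [-179.3    0.     0.2] lip-mouth mm [  75.3 -223.8 -114.7] nosedown 0.0 q [ 38.  23.   4.  99.  -3.  58. -47.] F [-1.7 -1.  -0. ] t 66.1167
[-0.57  1.51  2.27]
```

Emit:
{"method": "servo_tool", "body": {"plan": [[0.45, [0, 0, -2], [-0.4, 0, 0]], [0.45, [-0.3, 0.8, -1], [0, 0, 0]], [0.45, [-0.3, 0.6, 0], [0, 0, 0]], [0.45, [0, 0, 0], [0, 0, 0]]]}}

```text
time_s: 66.45
tool_pos: [0.4422, -0.434, 0.0706]
tool_rot: [-179.6, -0.0, 0.5]
force: [0.1, -0.4, -0.7]
grip_width: 0.0394
```

```bash
python3 - <<'E'
from h import *
stat();coverfit();print(togo([.4415,-.436,.0152]))
E
```

```text
tcp [ 0.4422 -0.434   0.0706] rot [-179.6   -0.     0.5] lip-mouth mm [  70.5 -236.1  -82.2] nosedown -0.0 q [ 38.  21.   5.  97.  -2.  62. -46.] F [ 0.1 -0.4 -0.7] t 66.45
fit [ 472.5 -432.4] [ 31.1 130.6] 0.5
[-0.13  0.25  5.56]
```

Emit:
{"method": "servo_tool", "body": {"plan": [[0.45, [-0.1, 0.05, 1.5], [-0.2, 0, 0]], [0.45, [-0.1, 0.15, 1.2], [-0.1, 0, 0]], [0.45, [-0.05, 0.15, 1.2], [0, 0, 0]], [0.45, [0, 0.1, 0.8], [0, 0, 0]], [0.45, [0, 0.05, 0.2], [0, 0, 0]], [0.45, [0, 0, 0], [0, 0, 0]]]}}

```text
time_s: 67.0
tool_pos: [0.4402, -0.4405, 0.0191]
tool_rot: [180.0, -0.2, 0.4]
force: [0.9, 0.1, -0.0]
grip_width: 0.0391
```

Emit:
{"method": "servo_tool", "body": {"plan": [[0.45, [0, -0.6, 0.3], [0, 0, 0]], [0.45, [0, 0, 0], [0, 0, 0]], [0, [0, 0, 0], [0, 0, 0]], [0, [0, 0, 0], [0, 0, 0]], [0, [0, 0, 0], [0, 0, 0]], [0, [0, 0, 0], [0, 0, 0]], [0, [0, 0, 0], [0, 0, 0]], [0, [0, 0, 0], [0, 0, 0]], [0, [0, 0, 0], [0, 0, 0]]], "force": 30}}

```text
time_s: 67.75
tool_pos: [0.4414, -0.4337, 0.017]
tool_rot: [180.0, -0.3, 0.4]
force: [0.9, -0.6, -1.0]
grip_width: 0.0119
```

```bash
python3 - <<'E'
from h import *
stat();coverfit();print(env.get_obs()['grip_width'])
E
```

```text
tcp [ 0.4414 -0.4337  0.017 ] rot [180.   -0.3   0.4] lip-mouth mm [  69.8 -236.2 -135. ] nosedown -0.3 q [ 38.  24.   5. 100.  -3.  55. -46.] F [ 0.9 -0.6 -1. ] t 67.75
fit [ 475.1 -433.4] [ 25.1 130.4] 0.3
0.01186572543800046
```

Emit:
{"method": "servo_tool", "body": {"plan": [[0, [0, 0, -0.5], [0, 0, 0]], [0, [0, 0, -1], [0, 0, 0]], [0, [0, 0, -2], [0, 0, 0]], [0, [0, 0, -3], [0, 0, 0]], [0, [0, 0, -3], [0, 0, 0]], [0, [0, 0, -3], [0, 0, 0]], [0, [0, 0, -3], [0, 0, 0]], [0, [0, 0, -2], [0, 0, 0]], [0, [0, 0, -1], [0, 0, 0]], [0, [1, -1.2, 0], [0, 0, 0]], [0, [1.2, -2.4, 0], [0, 0, 0]], [0, [1.2, -2.6, 0], [0, 0, 0]], [0, [1.2, -2.6, 0], [0, 0, 0]], [0, [1.2, -2.6, 0], [0, 0, 0]], [0, [1.2, -2.6, 0], [0, 0, 0]], [0, [1.2, -2.6, 0], [0, 0, 0]], [0, [1.2, -2.6, 0], [0, 0, 0]], [0, [0.5, -1.4, 0], [0, 0, 0]], [0, [0, 0, 0], [0, 0, 0]]]}}

```text
time_s: 69.38
tool_pos: [0.5358, -0.22, 0.2144]
tool_rot: [180.0, 0.1, -0.1]
force: [-0.2, 0.0, -2.4]
grip_width: 0.012
```

```bash
python3 - <<'E'
from h import *
stat();print(togo([.5435,-.1965,.16]))
E
```

```text
tcp [ 0.5358 -0.22    0.2144] rot [ 1.8e+02  1.0e-01 -1.0e-01] lip-mouth mm [164.  -24.2  61.2] nosedown 0.1 q [ 23.  10.  -3.  94.   1.  76. -71.] F [-0.2  0.  -2.4] t 69.3833
[ 0.77 -2.35  5.44]
```

Emit:
{"method": "servo_tool", "body": {"plan": [[0, [0.3, -1, 0.5], [0, 0, 0]], [0, [0.3, -1, 1], [0, 0, -0.5]], [0, [0.1, -0.4, 1.5], [0, 0, -0.5]], [0, [0, 0, 1], [0, 0, 0]], [0, [0, 0, 0.5], [0, 0, 0]], [0, [0, 0, 0], [0, 0, 0]], [0, [0, 0, 0], [0, 0, 0]]]}}

```text
time_s: 69.97
tool_pos: [0.5396, -0.1987, 0.1634]
tool_rot: [179.9, 0.4, 0.6]
force: [0.6, -0.6, -2.2]
grip_width: 0.0113
```

```bash
cat > fit.py <<'E'
from h import *
def go(save):
    stat(); c=cam('wrist'); o=env.get_obs(); big(c,save)
    hsv=cv2.cvtColor(c['image'],cv2.COLOR_BGR2HSV)
    zc=o['tool_pos'][2]-.0170+.005
    for n,m,z in(('cover',cv2.inRange(hsv,(0,0,120),(180,45,255)),zc),('tank',cv2.inRange(hsv,(50,90,70),(85,255,255)),.115)):
        m[:60]*=1; m[215:]=0
        ks=cv2.findContours(m,cv2.RETR_EXTERNAL,cv2.CHAIN_APPROX_NONE)[0]
        k=max(ks,key=lambda k:cv2.contourArea(k)*(150<k[:,0,0].mean()<360))
        w=world(c,k[:,0,:],z)[:,:2]*1000
        x1,y0,y1=w[:,0].max(),w[:,1].min(),w[:,1].max()
        e=np.array([w[(abs(w[:,1]-b)<1.5)][:,0].max() for b in np.arange(y0+15,y1-15,4)])
        print(n,'front edge x',np.median(e).round(1),'slope deg',np.degrees(np.polyfit(np.arange(y0+15,y1-15,4),e,1)[0]).round(2),'y',y0.round(1),y1.round(1),'mid',((y0+y1)/2).round(1))
E
python3 -c "
from fit import *
go('w8');print(togo([.5435,-.1965,.147]))"
```

```text
tcp [ 0.5396 -0.1987  0.1634] rot [179.9   0.4   0.6] lip-mouth mm [167.6  -0.9   9.4] nosedown 0.4 q [ 21.  12.  -4.  98.   1.  70. -73.] F [ 0.6 -0.6 -2.2] t 69.9667
cover front edge x 653.0 slope deg 7.81 y -353.1 -71.1 mid -212.1
tank front edge x 628.6 slope deg -1.14 y -273.7 -114.0 mid -193.8
[ 0.41 -0.24  1.64]
```

```bash
python3 - <<'E'
from h import *
c=cam('wrist');o=env.get_obs();im=c['image'];hsv=cv2.cvtColor(im,cv2.COLOR_BGR2HSV)
zc=o['tool_pos'][2]-.0120
g=cv2.inRange(hsv,(50,80,40),(85,255,255))>0
u=pix(c,[[.5436+.048,-.1965+.065,zc],[.5436+.048,-.1965-.065,zc],[.5436,-.1965+.054,zc],[.5436,-.1965-.054,zc]]);print(u.round(1))
# per column first non-green row going down from tank top far part
pts=[]
for x in range(int(u[0,0])+8,int(u[1,0])-8,3):
    col=g[:,x]; r=np.where(col[:int(u[0,1])+30])[0]
    if len(r): pts.append((x,r.max()+0.5))
w=world(c,np.array(pts),zc)*1000
print('front x',np.median(w[:,0]).round(1),np.polyfit(w[:,1],w[:,0],1).round(4))
L=[];Rr=[]
for y in range(int(u[0,1])+8,int(u[0,1])+50,3):
    row=g[y]; xs=np.where(row)[0]; l=xs[xs<256]; r=xs[xs>256]
    if len(l) and len(r): a=world(c,[[l.max()+.5,y],[r.min()-.5,y]],zc)*1000; L.append(a[0,1]);Rr.append(a[1,1])
print('L',np.median(L).round(1),'R',np.median(Rr).round(1),'mid',((np.median(L)+np.median(Rr))/2).round(1)); print(o['tool_pos'],o['tool_rot'])
E
```

```text
[[147.4 151.1]
 [358.5 152.7]
 [171.6 222.7]
 [333.6 223.8]]
front x 588.0 [-9.400000e-03  5.862185e+02]
L nan R nan mid nan
[ 0.5399398  -0.19882542  0.16395115] [179.88877762   0.35010761   0.5711904 ]
  return _methods._mean(a, axis=axis, dtype=dtype,
  ret = ret.dtype.type(ret / rcount)
```

Emit:
{"method": "servo_tool", "body": {"plan": [[0, [0.4, -0.25, 0.5], [0, 0.3, -0.4]], [0, [0, 0, 0.5], [0, 0, 0]], [0, [0, 0, 0], [0, 0, 0]], [0, [0, 0, 0], [0, 0, 0]]]}}

```text
time_s: 70.4
tool_pos: [0.5454, -0.1975, 0.1549]
tool_rot: [179.8, -0.2, 0.9]
force: [0.3, -0.3, -1.4]
grip_width: 0.0122
```

```bash
python3 -c "
from h import *
stat();print(togo([.5438,-.1963,.150]))"
```

```text
tcp [ 0.5454 -0.1975  0.1549] rot [179.8  -0.2   0.9] lip-mouth mm [173.7   1.3   2.7] nosedown -0.2 q [ 21.  12.  -4.  99.   1.  69. -73.] F [ 0.3 -0.3 -1.4] t 70.4
[-0.16 -0.12  0.49]
```

Emit:
{"method": "servo_tool", "body": {"plan": [[0, [-0.15, -0.1, 0.3], [0.2, 0, 0]], [0, [0, 0, 0.4], [0, 0, 0]], [0, [0, 0, 0.4], [0, 0, 0]], [0, [0, 0, 0], [0, 0, 0]]]}}

```text
time_s: 70.73
tool_pos: [0.544, -0.1965, 0.1433]
tool_rot: [-180.0, -0.2, 0.9]
force: [-0.4, -0.8, -1.8]
grip_width: 0.0115
```

```bash
python3 -c "
from h import *
stat();print(togo([.5438,-.1963,.132]))"
```

```text
tcp [ 0.544  -0.1965  0.1433] rot [-180.    -0.2    0.9] lip-mouth mm [172.3   2.4  -8.8] nosedown -0.2 q [ 21.  13.  -4. 100.   1.  68. -73.] F [-0.4 -0.8 -1.8] t 70.7333
[-0.03 -0.02  1.13]
```

Emit:
{"method": "servo_tool", "body": {"plan": [[0, [0, 0, 0.3], [0, 0, 0]], [0, [0, 0, 0.3], [0, 0, 0]], [0, [0, 0, 0.3], [0, 0, 0]], [0, [0, 0, 0.2], [0, 0, 0]], [0, [0, 0, 0], [0, 0, 0]]]}}

```text
time_s: 71.15
tool_pos: [0.5444, -0.1966, 0.132]
tool_rot: [180.0, -0.3, 0.9]
force: [-0.9, -0.5, -0.4]
grip_width: 0.0118
```

Emit:
{"method": "servo_tool", "body": {"plan": [[0, [0, 0, 0.1], [0, 0, 0]], [0, [0, 0, 0], [0, 0, 0]], [0.3, [0, 0, 0], [0, 0, 0]], [0.45, [0, 0, 0], [0, 0, 0]], [0.45, [0, 0, 0], [0, 0, 0]], [0.45, [0, 0, -0.5], [0, 0, 0]], [0.45, [0, 0, -1.5], [0, 0, 0]], [0.45, [0, 0, -3], [0, 0, 0]], [0.45, [0, 0, -4], [0, 0, 0]], [0.45, [0, 0, -3], [0, 0, 0]], [0.45, [-4, 0, -1], [0, 0, 0]], [0.45, [-4, 0, -1], [0, 0, 0]], [0.45, [0, 0, 0], [0, 0, 0]], [0.45, [0, 0, 0], [0, 0, 0]]]}}

```text
time_s: 72.32
tool_pos: [0.463, -0.1977, 0.2796]
tool_rot: [180.0, -0.4, 1.0]
force: [0.7, 0.1, -0.6]
grip_width: 0.039
```

```bash
python3 - <<'E'
from h import *
stat()
t=cam('top');s=cam('scene');w=cam('wrist')
im=np.zeros((600,800,3),np.uint8)
im[:300,:400]=cv2.resize(t['image'][130:255,140:307],(400,300)); im[:300,400:]=cv2.resize(w['image'][0:240,96:416],(400,300))
im[300:,:400]=cv2.resize(s['image'][110:230,150:310],(400,300)); im[300:,400:]=cv2.resize(s['image'][190:340,240:440],(400,300))
cv2.imwrite('pics/final.png',im)
E
```

```text
tcp [ 0.463  -0.1977  0.2796] rot [180.   -0.4   1. ] lip-mouth mm [ 91.4   1.5 128. ] nosedown -0.4 q [ 23.  -1.  -3.  99.  -0.  82. -69.] F [ 0.7  0.1 -0.6] t 72.3167
```

View pics/final.png

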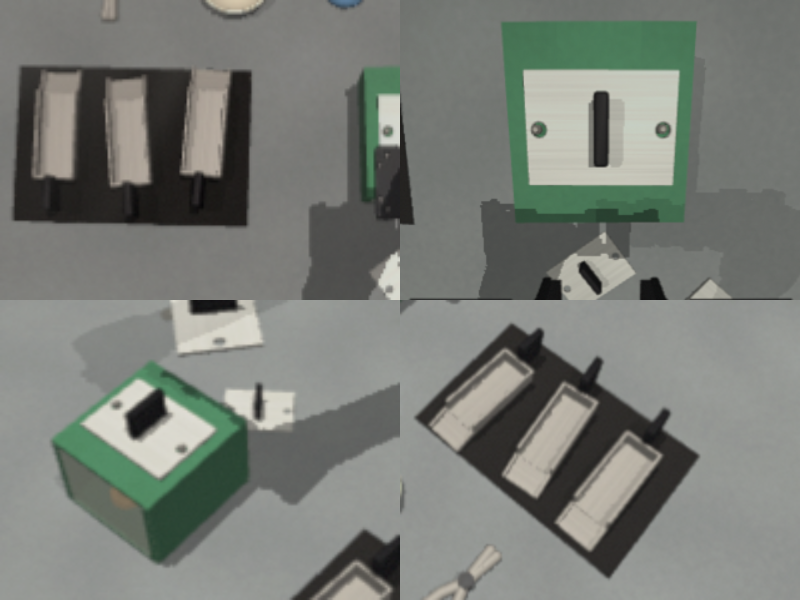

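The cover is seated flat with both pins standing in its holes, at (538,130) and (663,130). The trays are empty and upright on the mat, and no block is lying loose. I'm handing the job in.

```bash
python3 -c "
from h import *
print(env.sign_off())"
```

```text
the job is handed in; nothing more can be done
None
```

The job is done and handed in at about 72 s of the 210 s allowed; sign-off gives no verdict.

**What I did:** I lifted the middle-sized cover off the pins and laid it on the bench. I then emptied the three trays, which held 2, 1 and 2 blocks, into the tank over its far edge. Each tray came in roughly level, tipped to about 40° with its lip inside the mouth, was levelled there and stood back on the mat. I then put the cover back on its pins.

**Last checks:**
- **Cover:** it lies flat with both pins in its holes. The seating height was 132 mm, as expected.
- **Trays and blocks:** all three trays are empty and upright on the mat. No block is in sight outside the tank. I saw blocks through the mouth but did not count all five inside.
- **Blank, dish and pliers:** I never went near them, and they looked unmoved.

**What went less smoothly:**
- **Cover knocked aside:** it moved a few centimetres on the bench while I was away, so I found it again before picking it up. On the way down a finger seems to have brushed its tab and shifted it about 3–4 mm, so I measured again before gripping.
- **Third tray:** at full tilt its lip drifted back to only about 2 mm inside the mouth by calculation. I pushed it forward before levelling, and both blocks went in.
- **Joint 3:** it came to −78° against a limit of −79.2° during the tipping.

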